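Nest three sieves on one hook

ROBOT

A 7-joint arm with a two-finger parallel gripper is mounted at the origin on the work surface. World frame = base frame: x ahead of the robot, y to its left, z up, the work surface at z = 0. Lengths are in mm, angles in rad, forces in N, time in s.
With the tool pointing down it reaches from about 400 to 850 mm from the base axis. Payload 10.4 kg.
Tool frame: the origin (TCP) lies midway between the tips of the shut fingers; the grasp point (between the pads) lies 19 mm behind it (manip.grasp_offset is the distance from the TCP to the grasp point, in mm); z points along the fingers, y is the direction in which the jaws open and shut (so a half turn about z gives the same grasp; the last joint's range is limited). The gripper opens to 85 mm and grips with 20 to 120 N. Pads are 22 mm wide; open, the fingers measure 114 mm over their backs; the gripper's body (76 mm by 85 mm) begins 54 mm behind the grasp point. The pads swing forward as they close: fully open they stand 13 mm farther back than shut.
Start: joints at [-1.308, 0.332, -0.065, 1.46, 0.022, 1.35, -0.088], TCP at [176.189, 599.674, 231.338] pointing down, gripper open.
Joint ranges: [-2.6, 2.6], [-0.5, 2.12], [-1.47, 1.34], [0.16, 2.42], [-1.27, 4.41], [0.06, 2.06], [-2.6, 2.6]. Speed limits (rad/s): [2.22, 2.22, 2.79, 2.79, 3.14, 3.14, 3.14].

INTERFACE

Orientations are given as a unit quaternion [x, y, z, w].
In Python, from plant import status, vision, order, manip gives the robot as it stands.
- The arm moves only by the tool carry_out, never from a script. Its argument "plan" is text: rows parted by semicolons, each of 6 numbers parted by spaces: the shift along the world's x, y, z in mm, then the turn, a rotation vector about the world's x, y, z in degrees. A call has 1 to 5 rows; each row is the pose to reach, as a shift and turn from the pose commanded when the call began; what a row does not reach only later rows make up. A row lasts 1/8 s, in which the tool goes at most 62.5 mm and 10.7 degrees, less where a joint would pass 70% of its speed; a pose out of reach is approached as far as the arm can. A call with a gripper value outside its range is refused whole. "gripper" is the closure in counts, from 0 (fully open) to 255 (shut), set as the call begins (left out, the last holds). The fingers move at their own pace and stop on an object; "force" is the grip in N (left out, the last holds). Time passes only in rows, so rows that repeat a pose let the fingers close. It gives the time, the measured TCP pose, the force and the opening at its end, in the units of the state.
- status.get_obs(): the state, without advancing time (a new reading comes with each control period).
- vision.snapshot(name): name is "scene" or "top"; returns the picture (420x560x3 uint8, red, green, blue); there is no depth.
- vision.camera_info(name): a dict with "K" (3x3 intrinsics, pixels), "extrinsics" (4x4, takes a point from world to camera coordinates). Camera axes: x right, y up, looking along -z (the intrinsics and any distortion apply to the point x, -y, -z); pixel columns grow to the right and rows downward; lengths in mm; the calibration is good to about 2 mm. A picture is of the moment at which its call begins. camera_info takes no time and is no camera call.
- order.sign_off(): hands the job in, once; it reports no verdict.
The state is a dict: "t": time; "joint_positions": joint angles; "joint_vel": joint speeds; "tau": joint torques, N m; "tcp_pos": TCP position; "ee_rot": TCP orientation; "contact_force": force on the tool from outside, world axes, zero at the start; "torque": the same for the moment, N m; "grip_width": finger opening in mm.
Only numpy, scipy, OpenCV 4.12 (cv2) and the standard library are available. Lean on these libraries where they do the work, as an engineer would, in place of code of your own. Each camera call takes 0.05 s, during which the arm holds its last target.

TASK

Hang the three wooden sieves by their handle slots on the one hook: the largest first, then the medium, then the small, nested inside one another. Lower each gently until it rests on the stem, slide it back along the stem and press it home against the brass stop or the sieve behind it with a steady push (about 8 N for half a second, never over 20 N). Keep the sieves upright, leave the mug, block and brush where they are, and finish with all three hanging still and nested.

Things in the scene. Friction and masses are not known exactly. Their poses are not given: they have to be found in the camera images.
- stand: Fixed dark wood hook stand: base 110x160x18 mm, post 30x36 mm, 293 tall. Origin on the bench under the middle of the post's front face; z up; the steel hook stem points out along -x. Hook and stop are clamped; stem (vertically) and stop (along x) give about 1 mm per 6 N. Over 20 N between a sieve and the hook, stop or another sieve counts as damage.
- stem_mark (a point): Fixed mark, 68 mm out (-x) from the post's face, 265 up; axes as the stand. Nominally the stem axis meets here the front face of the brass stop (disc 38 mm across, 10 thick, round the stem). The real stem is up to 6 mm higher or lower, the real stop face up to 7 mm nearer or farther along x, not measured: feel for them. Sideways exact.
- tip_mark (a point): Fixed mark, 92 mm out (-x) from stem_mark: where the level stem (round, 8 mm thick) nominally ends and the tip turns up. The tip leans 7 mm further out (11 with its thickness) and reaches 16 mm above the stem axis. It shares the stem's unmeasured height error. A sieve sliding on the stem drags: about as much as its load on the stem.
- sieve_large: Large sieve: pale hoop 152 mm across with metal mesh, dark brown handle, 0.14-0.21 kg, stands on its foot. Origin: top of the handle's slot, mid-thickness, 218 mm above the foot's sole; hung, the stem axis is 4 mm below it. z up the handle, y across it, x through the slot; open side to -x, mesh to +x. Hung, its axes agree with the stand's. Home, its origin is 9 mm in front of the stop's face.
- tab_large (a point): Middle of the large sieve's grip tab, 35 mm above its origin, same axes. On all sieves: tab 24 mm wide (y), 10 thick (x), z 10 to 60 mm, pinched across its width from above; slot 22 mm wide, 40 high (z 0 to -40), top a shallow inverted V; handle round the slot 36 mm wide, 18 thick. Hoop x -5 to +27, centre z -138, wall 4 mm; foot x -17 to +27.
- sieve_medium: Medium sieve: hoop 112 mm across, reddish handle, 0.10-0.16 kg. Same handle, slot, tab, axes and hoop centre as the large one; origin (slot top) 198 mm above the foot's sole. Home, its origin is 18 mm in front (-x) of the large one's.
- tab_medium (a point): Middle of the medium sieve's grip tab, 35 mm above its origin, same axes.
- sieve_small: Small sieve: hoop 76 mm across, yellow handle, 0.07-0.11 kg. Same handle, slot, tab, axes and hoop centre as the large one; origin (slot top) 180 mm above the foot's sole. Home, its origin is 18 mm in front (-x) of the medium one's.
- tab_small (a point): Middle of the small sieve's grip tab, 35 mm above its origin, same axes.
- mug: Blue mug, 76 mm across, 75 mm tall, standing; origin at its underside's centre. Leave alone.
- block: Pale wooden block 100 x 70 x 35 mm; origin at its underside's centre. Leave alone.
- brush: Wooden hand brush lying on the bench, about 200 mm long; origin at its underside. Leave alone.
- pad (a joint): How far (m) the stop's sprung brass face is pushed in along +x: 0 free, about 0.001 under a 6 N push from whatever sieves bear on it. It does not tell where the stop is set.

How it is judged (in metres and radians):
On the way, in this order (a step that is already met when the one before it is completed fails the run):
1. the large sieve hangs on the stem and is pressed home against the sprung stop (pushed in over 0.3 mm, about 2 N) (x of sieve_large in the frame of stand between -0.088 and -0.065 m and y of sieve_large in the frame of stand between -0.007 and 0.007 m and z of sieve_large in the frame of stand between 0.26 and 0.278 m and angle between sieve_large's own z axis and vertical below 0.15 rad and angle between the x axis of sieve_large and the x axis of stand, either way round below 0.3 rad and value of joint pad above 0.0003 m), for 0.15 s.
2. then the medium sieve hangs on the stem nested in the large one, and is pressed home (over 1.5 N between them) (x of sieve_large in the frame of stand between -0.088 and -0.065 m and y of sieve_large in the frame of stand between -0.007 and 0.007 m and z of sieve_large in the frame of stand between 0.26 and 0.278 m and angle between each of sieve_large, sieve_medium's own z axis and vertical below 0.15 rad and angle between the x axis of each of sieve_large, sieve_medium and the x axis of stand, either way round below 0.3 rad and x of sieve_medium in the frame of sieve_large between -0.025 and -0.013 m and y of sieve_medium in the frame of sieve_large between -0.007 and 0.007 m and z of sieve_medium in the frame of sieve_large between -0.006 and 0.006 m and contact force between sieve_medium and sieve_large above 1.5 N), for 0.15 s.
3. then the small sieve hangs on the stem nested in the medium one, and is pressed home (over 1.5 N between them) (x of sieve_large in the frame of stand between -0.088 and -0.065 m and y of sieve_large in the frame of stand between -0.007 and 0.007 m and z of sieve_large in the frame of stand between 0.26 and 0.278 m and angle between each of sieve_large, sieve_medium, sieve_small's own z axis and vertical below 0.15 rad and angle between the x axis of each of sieve_large, sieve_medium, sieve_small and the x axis of stand, either way round below 0.3 rad and x of sieve_medium in the frame of sieve_large between -0.025 and -0.013 m and y of sieve_medium in the frame of sieve_large between -0.007 and 0.007 m and z of sieve_medium in the frame of sieve_large between -0.006 and 0.006 m and x of sieve_small in the frame of sieve_medium between -0.025 and -0.013 m and y of sieve_small in the frame of sieve_medium between -0.007 and 0.007 m and z of sieve_small in the frame of sieve_medium between -0.006 and 0.006 m and contact force between sieve_small and sieve_medium above 1.5 N), for 0.15 s.
At the end, for the whole second after the job is handed in: All three hang still on the stem, upright (0.15 rad), facing along it (0.3 rad): large 65-88 mm from the post face, origin 260-278 mm high; medium 13-25 mm in front of large, small 13-25 mm in front of medium, each within 7 mm sideways and 6 mm in height of the one behind (x of sieve_large in the frame of stand between -0.088 and -0.065 m and y of sieve_large in the frame of stand between -0.007 and 0.007 m and z of sieve_large in the frame of stand between 0.26 and 0.278 m and angle between each of sieve_large, sieve_medium, sieve_small's own z axis and vertical below 0.15 rad and angle between the x axis of each of sieve_large, sieve_medium, sieve_small and the x axis of stand, either way round below 0.3 rad and x of sieve_medium in the frame of sieve_large between -0.025 and -0.013 m and y of sieve_medium in the frame of sieve_large between -0.007 and 0.007 m and z of sieve_medium in the frame of sieve_large between -0.006 and 0.006 m and x of sieve_small in the frame of sieve_medium between -0.025 and -0.013 m and y of sieve_small in the frame of sieve_medium between -0.007 and 0.007 m and z of sieve_small in the frame of sieve_medium between -0.006 and 0.006 m and contact force between each of sieve_large, sieve_medium, sieve_small and stand above 0.2 N and linear speed of each of sieve_large, sieve_medium, sieve_small below 0.03 m/s); the robot touches nothing.
It fails at once if a sieve pressed on the hook, the stop or another sieve with more than 20 N (contact force between any of sieve_large, sieve_medium, sieve_small and stand above 20 N or contact force between any of sieve_medium, sieve_small and sieve_large above 20 N or contact force between sieve_small and sieve_medium above 20 N).
It fails at once if a sieve tipped over or swung more than 0.5 rad from upright (angle between any of sieve_large, sieve_medium, sieve_small's own z axis and vertical above 0.5 rad).
It fails at once if the mug, block or brush moved more than 25 mm (distance of any of mug, block, brush from where it was at the start of the episode above 0.025 m).
It also fails if it takes over 72 s, if anything falls off the work surface, if the arm or the gripper's body presses on something with over 40 N, if the wrist force passes 120 N, or if a joint passes its speed limit or range.

## Working session

There is one attempt and no reset: what is moved stays moved. The work goes in short steps, Python scripts to look and compute and a tool call to move; the robot and the scene stay as the last step left them, time stands still between calls to the robot, and variables do not carry over. Pictures are saved under pics/ and viewed, and the job is handed in when it is done.

Besides the shell and the picture viewer there is one more tool, called after "Emit:" as a command line: name --argument value ..., lists and objects as JSON in quotes. carry_out: Moves the arm, as the interface text tells. Its arguments: {"type":"object","properties":{"plan":{"type":"string"},"gripper":{"type":"number"},"force":{"type":"number"}},"required":["plan"]}

```bash
ls; mkdir -p pics; python3 - <<'E'
from plant import status, vision, order, manip
import cv2
o=status.get_obs()
for k,v in o.items(): print(k,v)
print(manip.grasp_offset)
for n in("scene","top"):
    i=vision.camera_info(n); print(n,i)
    im=vision.snapshot(n); cv2.imwrite(f"pics/{n}0.png",im[:,:,::-1])
E
```

```text
pics
t 0.0
joint_positions [-1.30762029  0.33286204 -0.06471646  1.4609364   0.02158377  1.34990265
 -0.08848279]
joint_vel [ 0.00134327  0.00147892  0.00079141  0.00010639  0.00014738  0.00044229
 -0.00147457]
tau [ 1.77042261e-04 -6.25470543e+01  4.93981526e-02 -3.91586065e+01
  1.63134676e-02  1.04880048e-02 -1.43549590e-05]
tcp_pos [176.07359034 599.29475054 230.52445597]
ee_rot [ 1.42377465e-01  9.89812183e-01 -7.02444793e-04 -7.84565151e-05]
contact_force [-0.08737718 -0.24818544  0.17094042]
torque [ 0.01190636 -0.00699787  0.0088098 ]
grip_width 85.21216473924366
18.700000000000003
scene {'K': array([[383.43131441,   0.        , 288.63198295],
       [  0.        , 383.43131441, 205.88194698],
       [  0.        ,   0.        ,   1.        ]]), 'extrinsics': array([[ 1.99461991e-02,  9.99776812e-01,  6.96241964e-03,
         3.79265931e+01],
       [-7.27731449e-01,  9.74287237e-03,  6.85792982e-01,
         3.60300420e+02],
       [ 6.85572088e-01, -1.87457351e-02,  7.27763361e-01,
        -1.47901784e+03],
       [ 0.00000000e+00,  0.00000000e+00,  0.00000000e+00,
         1.00000000e+00]])}
top {'K': array([[460.11690596,   0.        , 286.25133544],
       [  0.        , 460.11690596, 210.85452121],
       [  0.        ,   0.        ,   1.        ]]), 'extrinsics': array([[-3.31142300e-04, -9.99946489e-01,  1.03397306e-02,
        -8.04229933e+01],
       [ 9.95524878e-01,  6.47454098e-04,  9.44976117e-02,
        -6.44788060e+02],
       [-9.44992495e-02,  1.03247512e-02,  9.95471392e-01,
        -1.23191413e+03],
       [ 0.00000000e+00,  0.00000000e+00,  0.00000000e+00,
         1.00000000e+00]])}
```

View pics/scene0.png

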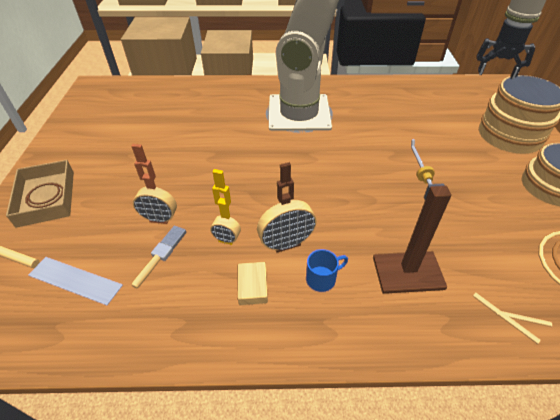

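View pics/top0.png

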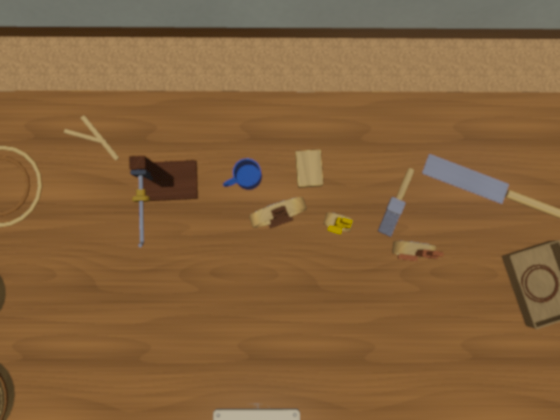

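```bash
python3 - <<'E'
import cv2
s=cv2.imread('pics/scene0.png');t=cv2.imread('pics/top0.png')
def crop(im,x,y,w,h,k,n): cv2.imwrite(n,cv2.resize(im[y:y+h,x:x+w],None,fx=k,fy=k,interpolation=cv2.INTER_CUBIC))
crop(s,120,130,200,125,4,'pics/s_siev.png')
crop(s,360,130,100,170,3.5,'pics/s_stand.png')
crop(t,240,180,200,90,4,'pics/t_siev.png')
crop(t,115,140,100,120,5,'pics/t_stand.png')
E
```

```text
(no output)
```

View pics/s_siev.png

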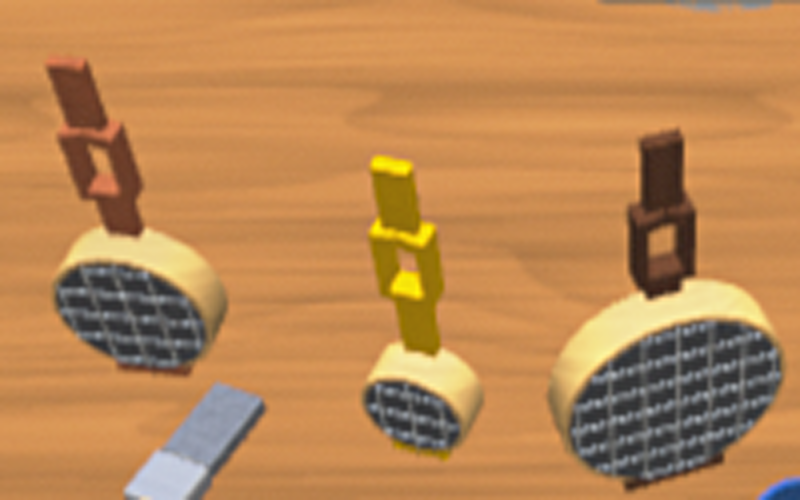

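View pics/s_stand.png

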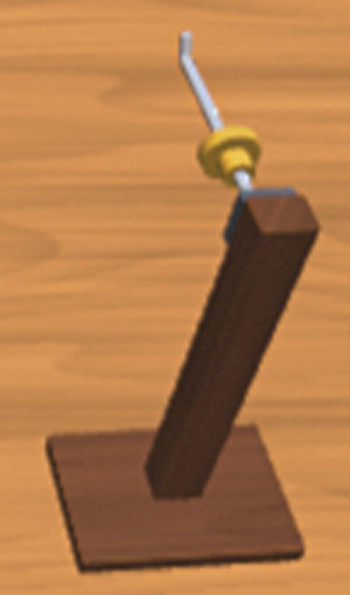

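View pics/t_siev.png

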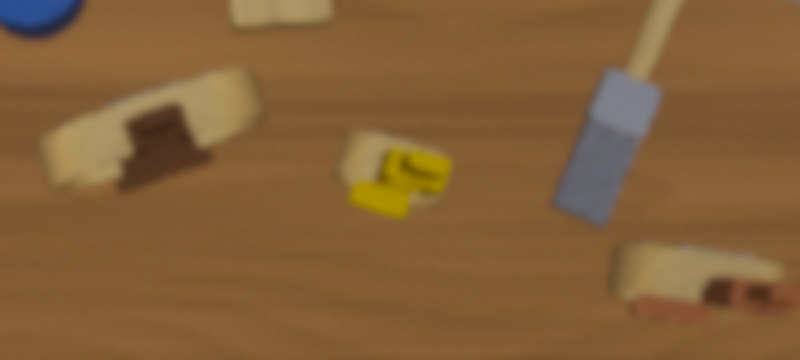

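View pics/t_stand.png

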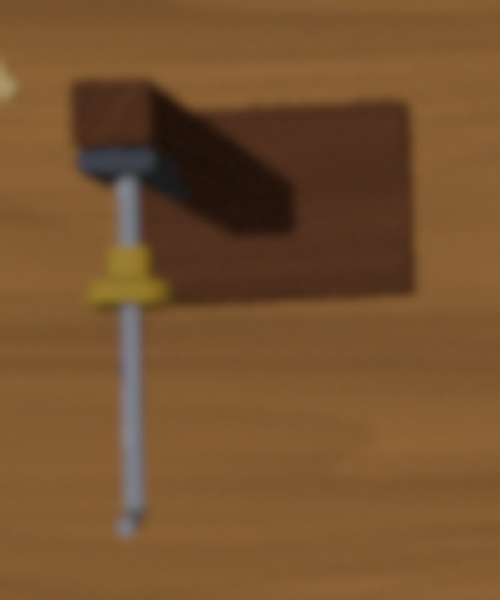

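```bash
cat > h.py <<'E'
import numpy as np
from plant import status, vision, order, manip
I={n:vision.camera_info(n) for n in("scene","top")}
def ray(n,u,v):
    K=I[n]["K"];E=I[n]["extrinsics"]
    d=np.linalg.inv(K)@[u,v,1]; d=np.array([d[0],-d[1],-d[2]])
    R=E[:3,:3];return -R.T@E[:3,3],R.T@d
def onz(n,u,v,z):
    c,d=ray(n,u,v);return c+d*(z-c[2])/d[2]
def tri(a,b):
    c1,d1=ray("scene",*a);c2,d2=ray("top",*b)
    d1/=np.linalg.norm(d1);d2/=np.linalg.norm(d2)
    s=np.linalg.lstsq(np.c_[d1,-d2],c2-c1,rcond=None)[0]
    p,q=c1+s[0]*d1,c2+s[1]*d2
    return (p+q)/2,np.linalg.norm(p-q)
def proj(n,p):
    E=I[n]["extrinsics"];q=E[:3,:3]@p+E[:3,3];w=I[n]["K"]@[q[0],-q[1],-q[2]];return w[:2]/w[2]
E
python3 - <<'E'
from h import *
np.set_printoptions(precision=1,suppress=True)
S=lambda x,y:((x+.5)/4+120-.5,(y+.5)/4+130-.5)
SS=lambda x,y:((x+.5)/3.5+360-.5,(y+.5)/3.5+130-.5)
T=lambda x,y:((x+.5)/4+240-.5,(y+.5)/4+180-.5)
TS=lambda x,y:((x+.5)/5+115-.5,(y+.5)/5+140-.5)
print("cams",ray("top",0,0)[0],ray("scene",0,0)[0])
for nm,s,t,z in(("L",(661,137),(165,170),278),("M",(67,64),(755,292),258),("S",(392,166),(380,200),240)):
    print(nm,onz("scene",*S(*s),z),onz("top",*T(*t),z),tri(S(*s),T(*t)))
print("tip",tri(SS(185,36),TS(127,530)))
print("disc",tri(SS(230,153),TS(130,290)))
for p in((75,82),(152,82),(155,150),(75,148)): print("posttop",onz("top",*TS(*p),293))
for p in((247,197),(307,195),(318,230),(260,234)): print("posttop sc",onz("scene",*SS(*p),293))
for p in((47,438),(257,428),(302,552),(83,568)): print("base sc",onz("scene",*SS(*p),18))
for p in((408,103),(412,292)): print("base top",onz("top",*TS(*p),18))
for p in((48,165),(58,188),(240,70),(260,110)): print("hoop L",onz("top",*T(*p),142+20))
for s in ((661,137),(67,64),(392,166)):print(s)
E
```

```text
cams [ 525.5  -67.3 1288.1] [1275.4  -69.2  829. ]
L [629.2 -60.7 278. ] [596.4 -65.9 278. ] (array([598.3, -63.1, 251.7]), np.float64(5.593242105604563))
M [ 534.7 -414.6  258. ] [ 529.6 -395.9  258. ] (array([ 531.5, -406.6,  254.3]), np.float64(18.491815833120317))
S [ 608.4 -215.3  240. ] [ 582.  -188.5  240. ] (array([ 584.9, -205.7,  218.9]), np.float64(29.363647789609725))
tip (array([545.1, 242.2, 277.3]), np.float64(0.9533448162269916))
disc (array([652. , 247.1, 267. ]), np.float64(0.9480743954208402))
posttop [740.4 265.4 293. ]
posttop [740.4 231.8 293. ]
posttop [710.2 229.6 293. ]
posttop [711.1 264.4 293. ]
posttop sc [718.7 232.8 293. ]
posttop sc [717.5 268.2 293. ]
posttop sc [746.1 265.7 293. ]
posttop sc [748.9 231.9 293. ]
base sc [689.  167.7  18. ]
base sc [682.2 326.8  18. ]
base sc [788.5 328.4  18. ]
base sc [798.6 173.8  18. ]
base top [788.2 171.3  18. ]
base top [681.7 167.2  18. ]
hoop L [607.6   5.9 162. ]
hoop L [593.5  -0.3 162. ]
hoop L [ 666.4 -112.   162. ]
hoop L [ 641.6 -124.2  162. ]
(661, 137)
(67, 64)
(392, 166)
```

```bash
python3 - <<'E'
import cv2,numpy as np
t=cv2.imread('pics/top0.png')
def crop(im,x,y,w,h,k): return cv2.resize(im[y:y+h,x:x+w],None,fx=k,fy=k,interpolation=cv2.INTER_CUBIC)
a=[crop(t,x,y,60,50,6) for x,y in((248,185),(312,195),(388,225))]
o=np.vstack([np.hstack(a[:2]),np.hstack([a[2],a[2]*0])])
o=np.clip(o*1.7,0,255).astype(np.uint8)
cv2.imwrite('pics/t_z.png',o)
E
```

```text
(no output)
```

View pics/t_z.png

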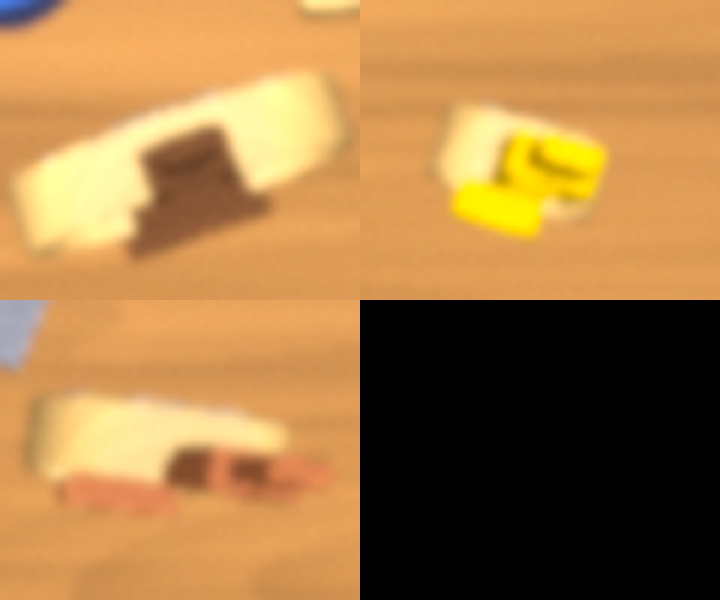

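```bash
python3 - <<'E'
from h import *
import cv2
np.set_printoptions(precision=1,suppress=True)
S=lambda x,y:((x+.5)/4+120-.5,(y+.5)/4+130-.5)
off={'L':(248,185,0,0),'S':(312,195,360,0),'M':(388,225,0,300)}
def T(k,x,y):
    a,b,c,d=off[k];return ((x-c+.5)/6+a-.5,(y-d+.5)/6+b-.5)
for k,s,z in(("L",(661,137),278),("M",(67,64),258),("S",(392,166),240)):
    p=onz("scene",*S(*s),z); q=proj("top",p); a,b,c,d=off[k]
    print(k,p,"panel px",(q[0]-a)*6+c,(q[1]-b)*6+d)
def ang(p,q): d=q-p; return d,np.degrees(np.arctan2(d[1],d[0])),np.linalg.norm(d[:2]),(p+q)/2
# y-direction lines, point from right(-y) to left(+y) -> angle should be 90+yaw
for k,a,b,z in(('L',(270,210),(130,258),0),('S',(538,237),(452,208),0),('S',(545,205),(460,183),0),('M',(170,515),(62,500),0),('M',(175,487),(65,475),0),
  ('L',(345,140),(35,250),80),('L',(322,72),(14,182),80),('M',(285,425),(45,393),60)):
    d,an,n,m=ang(onz("top",*T(k,*a),z),onz("top",*T(k,*b),z)); print(k,"top yaw",an-90,"len",n,m)
for k,a,b in(('L',(628,487),(722,460)),('S',(393,445),(450,458)),('M',(118,368),(190,373))):
    d,an,n,m=ang(onz("scene",*S(*a),0),onz("scene",*S(*b),0)); print(k,"sc yaw",an-90,"len",n,m)
for k,a,b,z in(('L',(642,142),(681,134),278),('S',(374,168),(411,174),240),('M',(49,67),(87,69),258)):
    d,an,n,m=ang(onz("scene",*S(*a),z),onz("scene",*S(*b),z)); print(k,"sc tab yaw",an-90,"len",n,m)
E
```

```text
L [629.2 -60.7 278. ] panel px 183.11035790459823 133.90842035687075
M [ 534.7 -414.6  258. ] panel px 291.8668473159878 452.07610663925544
S [ 608.4 -215.3  240. ] panel px 565.2855191422051 138.6621354239399
L top yaw 18.98177796256205 len 69.17950482954245 [611.9 -65.7   0. ]
S top yaw -18.66875784683846 len 42.31354849931767 [ 589.2 -214.7    0. ]
S top yaw -14.533481408157655 len 41.00309162506217 [ 602.6 -218.4    0. ]
M top yaw -7.89487739303766 len 50.70055769042853 [ 512.5 -417.5    0. ]
M top yaw -6.216779515839775 len 51.53840815512592 [ 524.7 -419.7    0. ]
L top yaw 19.62944004845346 len 144.40348222417902 [623.7 -61.5  80. ]
L top yaw 19.809023057922005 len 143.90592447044946 [653.7 -51.8  80. ]
M top yaw -7.587607405467537 len 107.73390647851882 [ 556.7 -424.2   60. ]
L sc yaw 18.80568829365815 len 67.29943897543167 [650.1 -51.4  -0. ]
S sc yaw -16.433074881778253 len 41.463341444322914 [ 629.  -223.8    0. ]
M sc yaw -5.948151484040423 len 52.367055025990375 [ 553.5 -420.7   -0. ]
L sc tab yaw 16.7528102281441 len 22.49550970323323 [630.  -60.4 278. ]
S sc tab yaw -13.99751310278269 len 22.41019489060057 [ 612.7 -214.6  240. ]
M sc tab yaw -5.384644401509135 len 23.13594685133755 [ 538.5 -413.   258. ]
```

Emit:
carry_out --plan "0 0 50 0 0 10; 0 0 110 0 0 20; 20 -40 160 0 0 30; 50 -90 180 0 0 35; 80 -140 180 0 0 35" --gripper 0

```text
t: 0.72
tcp_pos: [256.9, 458.7, 412.9]
ee_rot: [-0.163, 0.987, 0.001, 0.001]
contact_force: [1.4, -0.5, 0.4]
grip_width: 85.6
```

```bash
python3 - <<'E'
from h import *
np.set_printoptions(precision=2,suppress=True)
TS=lambda x,y:((x+.5)/5+115-.5,(y+.5)/5+140-.5)
import cv2
t=cv2.imread('pics/top0.png')
for v in range(175,243,4):
    r=t[v,125:160].astype(int); h=cv2.cvtColor(t[v:v+1,125:160],cv2.COLOR_BGR2HSV)[0].astype(int)
    w=np.clip(r[:,0]-r[:,2]+40,0,None).astype(float); w[w<20]=0   # blue minus red
    if w.sum()>0:
        u=125+(w*np.arange(35)).sum()/w.sum(); print(v,u,onz("top",u,v,265))
E
```

```text
175 143.3430152143845 [703.16 242.65 265.  ]
179 145.00664451827242 [694.09 238.67 265.  ]
183 140.51785714285714 [685.02 248.43 265.  ]
187 140.53146853146853 [675.98 248.13 265.  ]
203 140.54901960784315 [639.97 247.03 265.  ]
207 140.6025641025641 [631.   246.64 265.  ]
211 140.61146496815286 [622.05 246.36 265.  ]
215 140.61935483870968 [613.11 246.08 265.  ]
219 140.9618320610687 [604.19 245.06 265.  ]
223 140.97744360902254 [595.28 244.76 265.  ]
227 141.0 [586.39 244.45 265.  ]
231 141.09448818897638 [577.51 243.98 265.  ]
235 141.36986301369862 [568.64 243.11 265.  ]
239 141.38888888888889 [559.79 242.81 265.  ]
```

Emit:
carry_out --plan "33 -46 0 0 0 0; 66 -92 0 0 0 0; 99 -139 0 0 0 0; 132 -185 0 0 0 0; 165 -231 0 0 0 0"

```text
t: 1.35
tcp_pos: [421.9, 226.9, 411.2]
ee_rot: [-0.162, 0.987, 0.0, -0.0]
contact_force: [0.9, 0.9, 1.0]
grip_width: 85.5
```

Emit:
carry_out --plan "33 -46 0 0 0 0; 66 -92 0 0 0 0; 99 -139 0 0 0 0; 132 -185 0 0 0 0; 165 -231 0 0 0 0"

```text
t: 1.98
tcp_pos: [586.9, -3.7, 411.2]
ee_rot: [-0.162, 0.987, 0.0, -0.0]
contact_force: [0.6, 0.6, 0.9]
grip_width: 85.4
```

```bash
cat > o.py <<'E'
from h import *
np.set_printoptions(precision=2,suppress=True)
o=status.get_obs()
from scipy.spatial.transform import Rotation as R
M=R.from_quat(o["ee_rot"]).as_matrix()
y=M[:,1]; y=y if y[1]>0 else -y
print("t",round(o["t"],2),"tcp",o["tcp_pos"],"jawyaw",np.degrees(np.arctan2(-y[0],y[1])),"z",M[:,2],"F",o["contact_force"],"M",o["torque"],"w",o["grip_width"])
E
python3 o.py
```

```text
t 1.98 tcp [586.93  -3.75 411.2 ] jawyaw 18.659333643310088 z [-0.  0. -1.] F [0.6  0.64 0.93] M [ 0.04  0.02 -0.07] w 85.36133242275066
```

Emit:
carry_out --plan "20 -28 0 0 0 0; 40 -57 -20 0 0 0; 40 -57 -75 0 0 0; 40 -57 -130 0 0 0; 40 -57 -175 0 0 0"

```text
t: 2.6
tcp_pos: [625.4, -59.2, 233.7]
ee_rot: [-0.162, 0.987, 0.0, -0.001]
contact_force: [0.8, -1.5, 0.4]
grip_width: 85.5
```

```bash
cat > pic.py <<'E'
import sys
from h import *
import cv2
n,f,x,y,w,h,k=sys.argv[1],sys.argv[2],*map(float,sys.argv[3:8])
im=vision.snapshot(n)[:,:,::-1]; cv2.imwrite(f"pics/{f}_full.png",im)
x,y,w,h=map(int,(x,y,w,h))
cv2.imwrite(f"pics/{f}.png",cv2.resize(im[y:y+h,x:x+w],None,fx=k,fy=k,interpolation=cv2.INTER_CUBIC))
E
python3 o.py; python3 pic.py scene g1 220 100 150 150 4
```

```text
t 2.6 tcp [625.4  -59.19 233.68] jawyaw 18.62596050100045 z [-0.  0. -1.] F [ 0.75 -1.54  0.45] M [-0.02  0.04 -0.  ] w 85.53750095669574
```

View pics/g1.png

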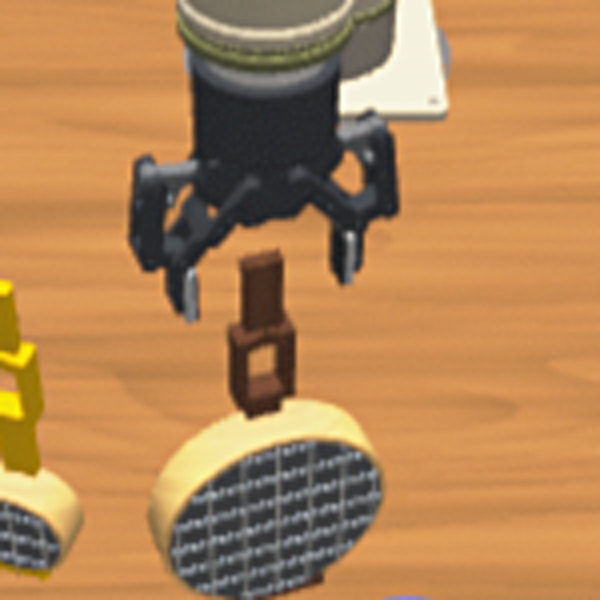

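Emit:
carry_out --plan "2 -4 0 0 0 0; 2 -4 0 0 0 0; 2 -4 0 0 0 0; 2 -4 0 0 0 0" --gripper 150 --force 40

```text
t: 3.15
tcp_pos: [628.6, -63.3, 237.4]
ee_rot: [-0.162, 0.987, -0.0, 0.001]
contact_force: [0.5, 0.9, 0.3]
grip_width: 35.1
```

```bash
python3 o.py
```

```text
t 3.15 tcp [628.62 -63.29 237.39] jawyaw 18.633929539811295 z [ 0.  0. -1.] F [0.5  0.88 0.29] M [-0.02  0.01 -0.  ] w 35.08032835705204
```

```bash
python3 pic.py scene g2 220 100 150 150 4
```

```text
(no output)
```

View pics/g2.png

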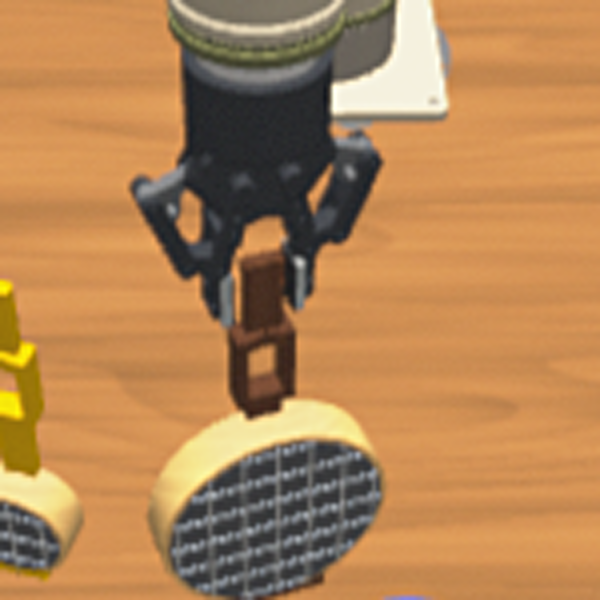

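Emit:
carry_out --plan "0 0 0 0 0 0; 0 0 0 0 0 0; 0 0 0 0 0 0; 0 0 0 0 0 0" --gripper 255 --force 70

```text
t: 3.7
tcp_pos: [628.4, -63.1, 236.8]
ee_rot: [-0.162, 0.987, 0.0, 0.0]
contact_force: [-0.8, 0.8, 6.0]
grip_width: 23.4
```

```bash
python3 o.py;  python3 pic.py scene g3 220 100 150 150 4
```

```text
t 3.7 tcp [628.43 -63.12 236.84] jawyaw 18.637686628183197 z [ 0.  0. -1.] F [-0.84  0.81  6.03] M [ 0.39  0.16 -0.04] w 23.442819734186923
```

View pics/g3.png

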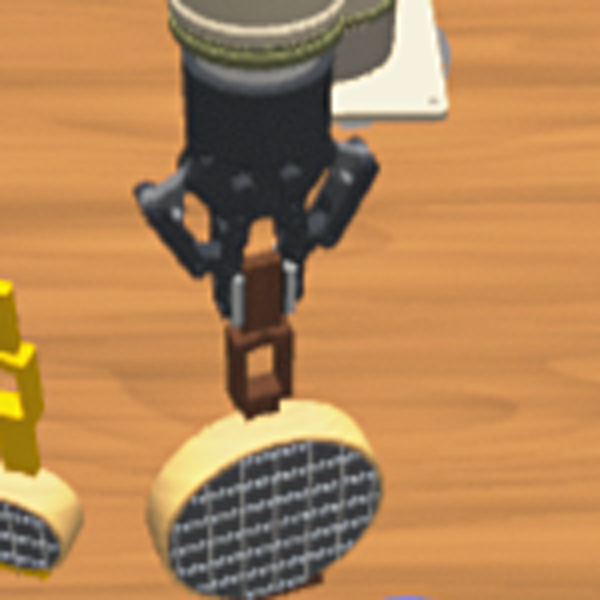

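Emit:
carry_out --plan "0 0 10 0 0 0; 0 0 40 0 0 0; -10 0 74 0 0 0; -35 20 74 0 0 -5; -60 60 74 0 0 -10"

```text
t: 4.38
tcp_pos: [567.4, -4.9, 310.7]
ee_rot: [-0.072, 0.997, -0.001, 0.0]
contact_force: [0.4, 0.6, -2.0]
grip_width: 22.9
```

Emit:
carry_out --plan "-20 45 0 0 0 -5.8; -35 90 0 0 0 -5.8; -47 140 0 0 0 -5.8; -55 190 0 0 0 -5.8; -55 225 0 0 0 -5.8"

```text
t: 5.0
tcp_pos: [512.1, 224.0, 310.4]
ee_rot: [-0.026, 1.0, 0.0, -0.0]
contact_force: [1.7, -1.1, -1.4]
grip_width: 23.2
```

```bash
python3 o.py
```

```text
t 5.0 tcp [512.1  224.04 310.44] jawyaw 2.951368424379388 z [-0.  0. -1.] F [ 1.75 -1.07 -1.45] M [-0.02 -0.05 -0.01] w 23.16210641525133
```

Move to in line with the stem and look.

Emit:
carry_out --plan "0 10 0 0 0 0; 0 15 0 0 0 0; 0 15 0 0 0 0; 0 15 0 0 0 0"

```text
t: 5.5
tcp_pos: [513.6, 235.4, 310.5]
ee_rot: [-0.024, 1.0, -0.0, 0.0]
contact_force: [0.1, -1.4, -1.9]
grip_width: 22.8
```

```bash
python3 o.py;  python3 pic.py scene h1 350 80 150 150 4;  python3 pic.py top h1t 95 140 120 120 5
```

```text
t 5.5 tcp [513.55 235.37 310.5 ] jawyaw 2.71702605517606 z [ 0. -0. -1.] F [ 0.14 -1.4  -1.92] M [-0.03  0.02  0.02] w 22.796600059984332
```

View pics/h1.png

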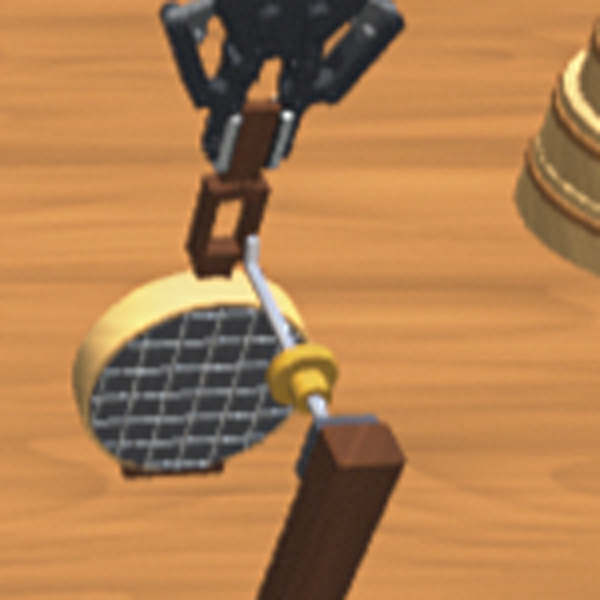

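View pics/h1t.png

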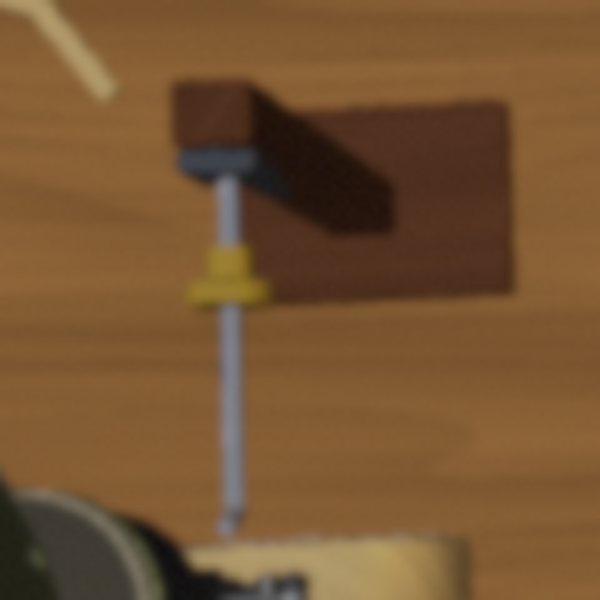

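```bash
python3 - <<'E'
from h import *
np.set_printoptions(precision=1,suppress=True)
c=lambda p:(p-np.array([350,80])+.5)*4-.5
for p in ((513.5,235.4,271.7),(513.5,235.4,291.7+60),(545,242,277),(545,242,281)): print(p,c(proj("scene",np.array(p))))
def onx(u,v,x):
    C,d=ray("scene",(u+.5)/4+350-.5,(v+.5)/4+80-.5); return C+d*(x-C[0])/d[0]
print("slot",onx(228,222,513.5+9),"tabtop",onx(258,104,513.5),"tip",onx(251,238,544))
E
```

```text
(513.5, 235.4, 271.7) [224.9 217.2]
(513.5, 235.4, 351.7) [257.  101.9]
(545, 242, 277) [250.2 241.6]
(545, 242, 281) [251.8 236.1]
slot [522.5 234.5 274.7] tabtop [513.5 236.3 350.3] tip [544.  242.3 278.9]
```

Emit:
carry_out --plan "0 3 0 0 0 0; 0 5 0 0 0 0; 10 6 0 0 0 0; 20 6 0 0 0 0; 25 6.5 0 0 0 0"

```text
t: 6.22
tcp_pos: [539.1, 242.8, 310.1]
ee_rot: [-0.024, 1.0, -0.0, -0.0]
contact_force: [-0.1, 0.1, -2.1]
grip_width: 23.1
```

Emit:
carry_out --plan "8 0.4 0 0 0 0; 16 0.8 0 0 0 0; 24 1.2 0 0 0 0; 32 1.6 0 0 0 0; 32 1.6 0 0 0 0"

```text
t: 6.85
tcp_pos: [570.7, 244.6, 310.1]
ee_rot: [-0.024, 1.0, -0.0, -0.0]
contact_force: [-0.1, 0.3, -1.8]
grip_width: 22.9
```

```bash
python3 o.py;  python3 pic.py scene h2 350 80 150 150 4
```

```text
t 6.85 tcp [570.65 244.63 310.08] jawyaw 2.797762997700231 z [-0. -0. -1.] F [-0.09  0.29 -1.83] M [ 0.03  0.04 -0.  ] w 22.935460528661096
```

View pics/h2.png

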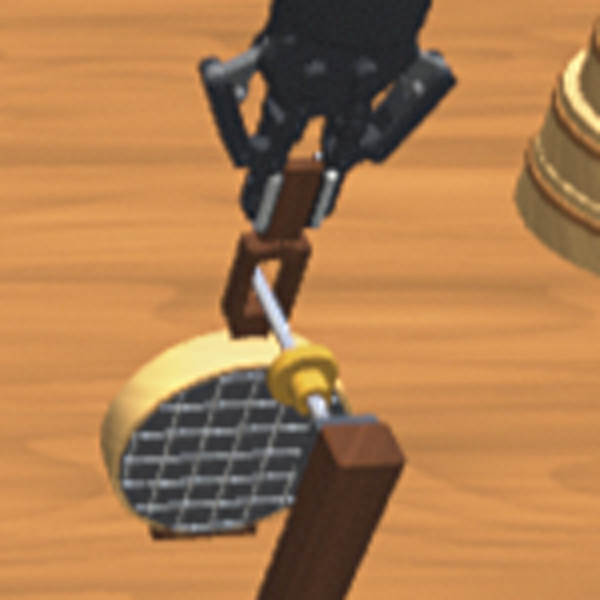

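Emit:
carry_out --plan "0 -1 -7 0 0 0; 0 -1 -14 0 0 0; 0 -1 -17 0 0 0; 0 -1 -17 0 0 0"

```text
t: 7.4
tcp_pos: [570.0, 243.8, 293.0]
ee_rot: [-0.025, 1.0, -0.0, -0.0]
contact_force: [-0.0, 0.1, -1.9]
grip_width: 23.1
```

Emit:
carry_out --plan "0 0 -1 0 0 0; 0 0 -2 0 0 0; 0 0 -2 0 0 0"

```text
t: 7.78
tcp_pos: [570.2, 243.8, 291.3]
ee_rot: [-0.025, 1.0, 0.0, -0.0]
contact_force: [-0.9, -0.7, -1.3]
grip_width: 23.3
```

Emit:
carry_out --plan "0 0 -1 0 0 0; 0 0 -2 0 0 0; 0 0 -2 0 0 0"

```text
t: 8.15
tcp_pos: [570.2, 243.8, 289.5]
ee_rot: [-0.025, 1.0, 0.0, 0.0]
contact_force: [-0.1, 0.2, 0.0]
grip_width: 22.9
```

Emit:
carry_out --plan "0 0 -0.5 0 0 0; 0 0 -1 0 0 0; 0 0 -1 0 0 0"

```text
t: 8.52
tcp_pos: [570.3, 243.8, 288.6]
ee_rot: [-0.025, 1.0, 0.0, 0.0]
contact_force: [-0.9, -0.0, 1.5]
grip_width: 23.3
```

Emit:
carry_out --plan "0 0 0.8 0 0 0; 5 0.2 0.8 0 0 0; 12 0.6 0.8 0 0 0; 20 1 0.8 0 0 0; 28 1.4 0.8 0 0 0"

```text
t: 9.15
tcp_pos: [598.8, 245.1, 289.0]
ee_rot: [-0.025, 1.0, -0.0, -0.0]
contact_force: [-2.0, -0.7, 0.1]
grip_width: 22.8
```

Emit:
carry_out --plan "6 0.3 0 0 0 0; 12 0.6 0 0 0 0; 18 0.9 0 0 0 0; 23 1.1 0 0 0 0; 23 1.1 0 0 0 0"

```text
t: 9.78
tcp_pos: [622.0, 246.2, 289.2]
ee_rot: [-0.025, 1.0, 0.0, 0.001]
contact_force: [1.5, -0.1, 0.9]
grip_width: 23.2
```

```bash
python3 o.py;  python3 pic.py scene h3 350 80 150 150 4
```

```text
t 9.78 tcp [621.97 246.23 289.24] jawyaw 2.8089797293048244 z [ 0.  0. -1.] F [ 1.47 -0.14  0.92] M [-0.08 -0.41  0.02] w 23.18964417458629
```

View pics/h3.png

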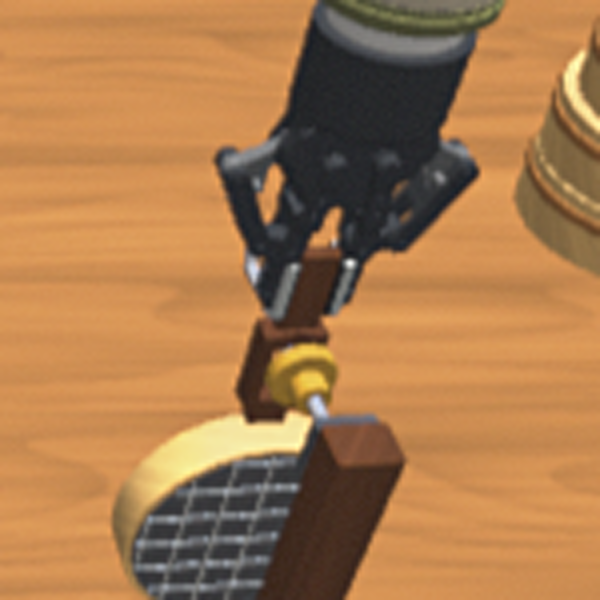

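Emit:
carry_out --plan "2 0.1 0 0 0 0; 4 0.2 0 0 0 0; 4 0.2 0 0 0 0"

```text
t: 10.2
tcp_pos: [625.2, 246.5, 289.1]
ee_rot: [-0.025, 1.0, 0.0, -0.0]
contact_force: [-2.1, -0.8, 1.7]
grip_width: 23.1
```

Emit:
carry_out --plan "2 0.1 0 0 0 0; 4 0.2 0 0 0 0; 4 0.2 0 0 0 0"

```text
t: 10.58
tcp_pos: [629.4, 246.7, 289.1]
ee_rot: [-0.025, 1.0, 0.0, 0.0]
contact_force: [-0.8, -0.4, 1.4]
grip_width: 22.8
```

Emit:
carry_out --plan "1.5 0.1 0 0 0 0; 3 0.2 0 0 0 0; 3 0.2 0 0 0 0"

```text
t: 10.95
tcp_pos: [632.4, 246.8, 289.1]
ee_rot: [-0.025, 1.0, 0.0, 0.0]
contact_force: [-1.0, -0.8, 1.0]
grip_width: 23.0
```

Emit:
carry_out --plan "1 0.1 0 0 0 0; 2 0.1 0 0 0 0; 2 0.1 0 0 0 0"

```text
t: 11.32
tcp_pos: [634.3, 247.0, 289.1]
ee_rot: [-0.025, 1.0, 0.0, 0.0]
contact_force: [-2.1, -0.7, 1.2]
grip_width: 22.9
```

Emit:
carry_out --plan "1 0.1 0 0 0 0; 2 0.1 0 0 0 0; 2 0.1 0 0 0 0"

```text
t: 11.7
tcp_pos: [636.3, 247.1, 289.1]
ee_rot: [-0.025, 1.0, 0.0, 0.0]
contact_force: [-1.1, -1.2, 2.1]
grip_width: 22.8
```

Emit:
carry_out --plan "1 0.1 0 0 0 0; 2 0.1 0 0 0 0; 2 0.1 0 0 0 0"

```text
t: 12.08
tcp_pos: [637.6, 247.2, 289.0]
ee_rot: [-0.025, 1.0, -0.0, -0.001]
contact_force: [-6.8, -2.3, 2.8]
grip_width: 23.0
```

Emit:
carry_out --plan "0.4 0 0 0 0 0; 0.8 0 0 0 0 0; 0.8 0 0 0 0 0; 0.8 0 0 0 0 0; 0.8 0 0 0 0 0"

```text
t: 12.7
tcp_pos: [638.0, 247.2, 288.9]
ee_rot: [-0.025, 1.0, -0.0, -0.001]
contact_force: [-8.7, -2.0, 4.3]
grip_width: 22.7
```

```bash
python3 o.py
```

```text
t 12.7 tcp [637.98 247.19 288.9 ] jawyaw 2.8389281794925285 z [-0. -0. -1.] F [-8.67 -2.05  4.33] M [-0.49  2.   -0.09] w 22.72330093471899
```

Emit:
carry_out --plan "0.2 0 0.8 0 0 0; 0.4 0 1.5 0 0 0; 0.4 0 1.5 0 0 0; 0.4 0 1.5 0 0 0; 0.4 0 1.5 0 0 0"

```text
t: 13.32
tcp_pos: [638.1, 247.2, 289.7]
ee_rot: [-0.025, 1.0, -0.0, -0.002]
contact_force: [-8.4, -0.8, 0.5]
grip_width: 22.8
```

```bash
python3 o.py
```

```text
t 13.32 tcp [638.09 247.22 289.69] jawyaw 2.844528945628162 z [-0. -0. -1.] F [-8.44 -0.83  0.48] M [-0.42  1.95 -0.1 ] w 22.818076089484887
```

Emit:
carry_out --plan "-1 0 -0.3 0 0 0; -2 0 -0.6 0 0 0; -2 0 -0.6 0 0 0; -2 0 -0.6 0 0 0"

```text
t: 13.82
tcp_pos: [637.3, 247.2, 289.9]
ee_rot: [-0.025, 1.0, -0.0, -0.0]
contact_force: [-2.9, -1.3, -1.0]
grip_width: 22.7
```

```bash
python3 o.py
```

```text
t 13.82 tcp [637.35 247.15 289.86] jawyaw 2.8256119565679905 z [-0. -0. -1.] F [-2.88 -1.25 -1.02] M [-0.28  0.69 -0.05] w 22.731828933928615
```

Emit:
carry_out --plan "-0.5 0 -0.4 0 0 0; -0.9 0 -0.8 0 0 0; -0.9 0 -0.8 0 0 0"

```text
t: 14.2
tcp_pos: [636.9, 247.1, 289.5]
ee_rot: [-0.025, 1.0, 0.0, 0.001]
contact_force: [-0.3, -1.2, 1.0]
grip_width: 23.1
```

Emit:
carry_out --plan "0 0 0 0 0 0; 0 0 0 0 0 0; 0 0 0 0 0 0; 0 0 0 0 0 0" --gripper 120

```text
t: 14.7
tcp_pos: [636.5, 247.2, 289.2]
ee_rot: [-0.025, 1.0, 0.0, -0.0]
contact_force: [0.4, 0.3, 0.4]
grip_width: 45.3
```

```bash
python3 o.py;  python3 pic.py scene h4 350 80 150 150 4
```

```text
t 14.7 tcp [636.49 247.22 289.21] jawyaw 2.8276522557283075 z [-0.  0. -1.] F [0.41 0.31 0.41] M [-0.02 -0.01 -0.01] w 45.34067667121779
```

View pics/h4.png

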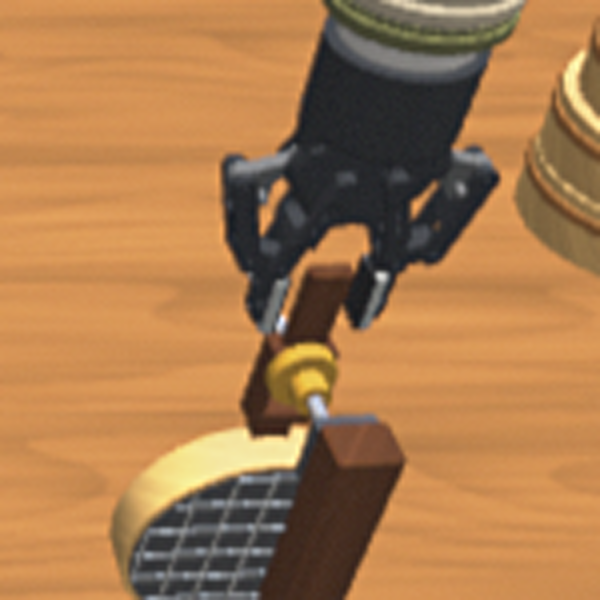

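Emit:
carry_out --plan "0 0 30 0 0 0; 0 0 80 0 0 0; -10 -30 90 0 0 -5; -20 -88 90 0 0 -9.8; -30 -148 90 0 0 -9.8" --gripper 60

```text
t: 15.38
tcp_pos: [606.1, 97.8, 379.3]
ee_rot: [0.061, 0.998, 0.0, 0.0]
contact_force: [0.6, -1.5, 0.3]
grip_width: 65.0
```

Emit:
carry_out --plan "-10 -60 0 0 0 0; -20 -120 0 0 0 0; -30 -180 0 0 0 0; -40 -240 0 0 0 0; -50 -300 0 0 0 0"

```text
t: 16.0
tcp_pos: [555.9, -202.6, 379.6]
ee_rot: [0.061, 0.998, 0.0, 0.0]
contact_force: [0.5, -0.1, 0.4]
grip_width: 65.1
```

Emit:
carry_out --plan "-10 -60 0 0 0 0; -20 -120 0 0 0 0; -26 -180 -10 0 0 0; -26 -215 -40 0 0 0; -26 -215 -80 0 0 0"

```text
t: 16.62
tcp_pos: [528.7, -419.8, 298.4]
ee_rot: [0.063, 0.998, -0.001, -0.0]
contact_force: [0.9, 0.6, -0.5]
grip_width: 65.2
```

```bash
python3 o.py;  python3 pic.py scene m1 90 80 150 150 4; python3 pic.py top h5t 95 140 120 120 5;cp pics/h5t_full.png pics/x.png; python3 -c "
import cv2;a=cv2.imread('pics/m1_full.png')[80:230,350:500];cv2.imwrite('pics/h5.png',cv2.resize(a,None,fx=4,fy=4,interpolation=2))"
```

```text
t 16.62 tcp [ 528.74 -419.75  298.43] jawyaw -7.268660016144446 z [-0. -0. -1.] F [ 0.94  0.56 -0.47] M [-0.04 -0.08 -0.01] w 65.16283473753494
```

View pics/m1.png

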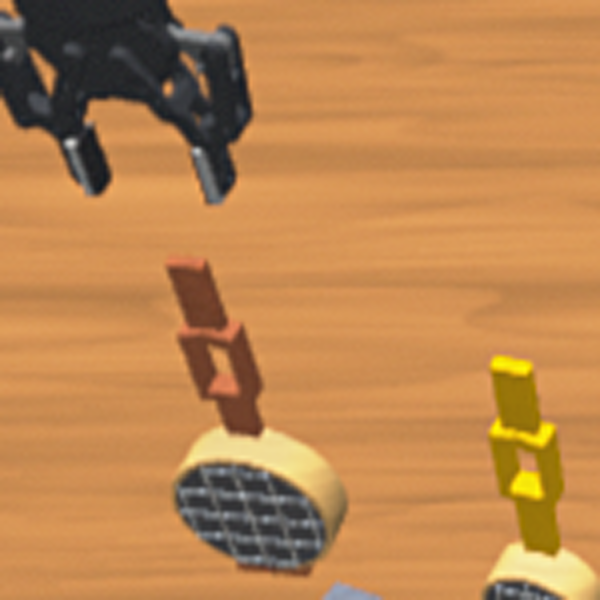

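View pics/h5.png

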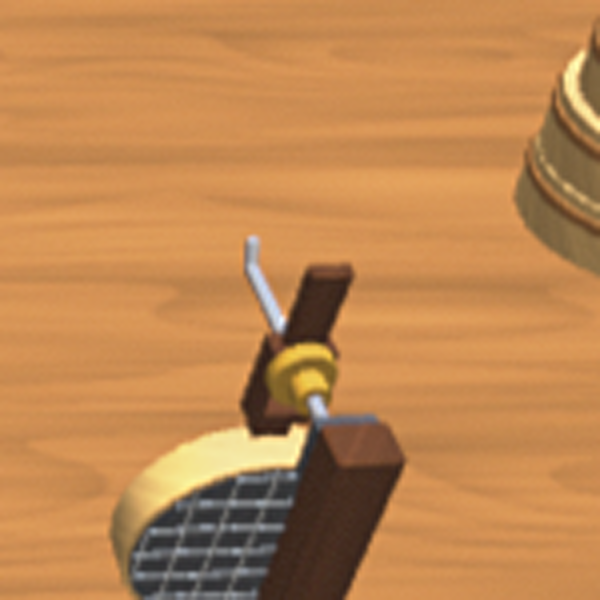

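View pics/h5t.png

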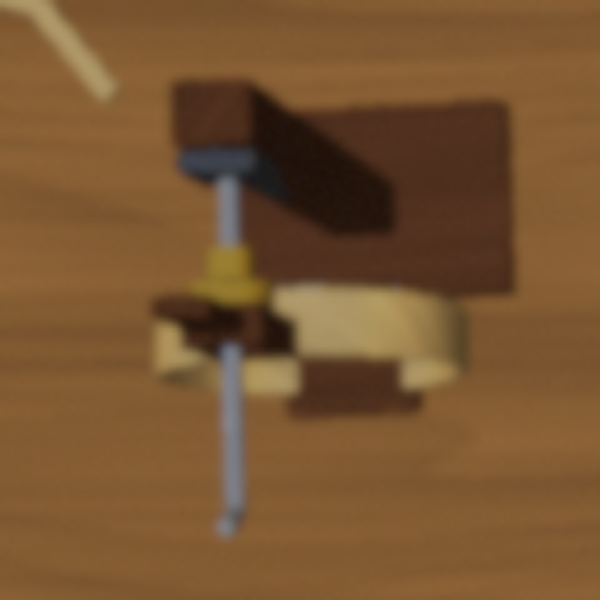

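```bash
python3 - <<'E'
from h import *
np.set_printoptions(precision=1,suppress=True)
c=lambda p,o:(p-np.array(o)+.5)*4-.5
for z in(298.4,305,310): print(c(proj("scene",np.array([528.7,-419.8,z])),(90,80)))
print(onz("scene",(187.5)/4+89.5,264.5/4+79.5,258))
print("L tabtop exp",c(proj("scene",np.array([636.5,247.2,330])),(350,80)), onz("scene",329.5/4+349.5,269.5/4+79.5,330))
E
grep -n . /dev/null; python3 - <<'E'
import cv2,numpy as np
t=cv2.imread('pics/top0.png')[236:262,388:448]
o=cv2.resize(t,None,fx=12,fy=12,interpolation=cv2.INTER_NEAREST);o=np.clip(o*1.6,0,255).astype(np.uint8);cv2.imwrite('pics/mz.png',o)
E
```

```text
[161.  202.1]
[157.6 192.6]
[155.  185.4]
[ 534.7 -414.6  258. ]
L tabtop exp [326.2 265.9] [639.1 248.  330. ]
```

View pics/mz.png

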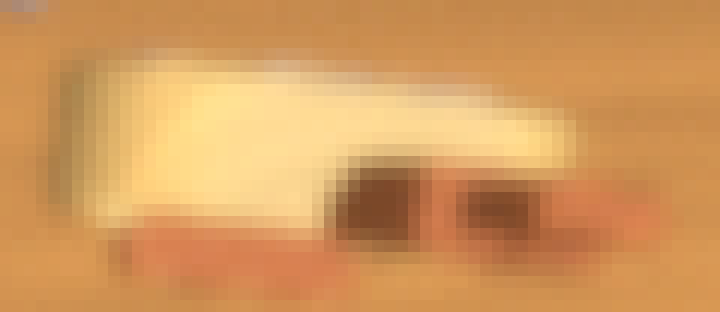

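```bash
python3 - <<'E'
from h import *
print(onz("top",436.7,251.9,258), tri(((187.5)/4+89.5,264.5/4+79.5),(436.7,251.9)))
E
```

```text
[ 531.20957712 -414.59882245  258.        ] (array([ 531.28684831, -415.83263045,  255.33467901]), np.float64(0.6470840076047628))
```

Emit:
carry_out --plan "2.5 4.5 -10 0 0 0; 2.5 4.5 -45 0 0 0; 2.5 4.5 -80 0 0 0; 2.5 4.5 -80 0 0 0"

```text
t: 17.23
tcp_pos: [533.3, -409.7, 218.5]
ee_rot: [0.06, 0.998, 0.001, -0.001]
contact_force: [0.4, 0.3, 0.4]
grip_width: 65.1
```

Emit:
carry_out --plan "0 0 0 0 0 0; 0 0 0 0 0 0; 0 0 0 0 0 0" --gripper 150

```text
t: 17.6
tcp_pos: [533.4, -411.7, 220.5]
ee_rot: [0.061, 0.998, -0.0, 0.001]
contact_force: [0.2, 0.2, 0.4]
grip_width: 35.5
```

```bash
python3 o.py;  python3 pic.py scene m2 90 80 150 150 4
```

```text
t 17.6 tcp [ 533.35 -411.71  220.51] jawyaw -6.9777718197890115 z [ 0. -0. -1.] F [0.18 0.16 0.38] M [-0.06 -0.06 -0.02] w 35.46526359487821
```

View pics/m2.png

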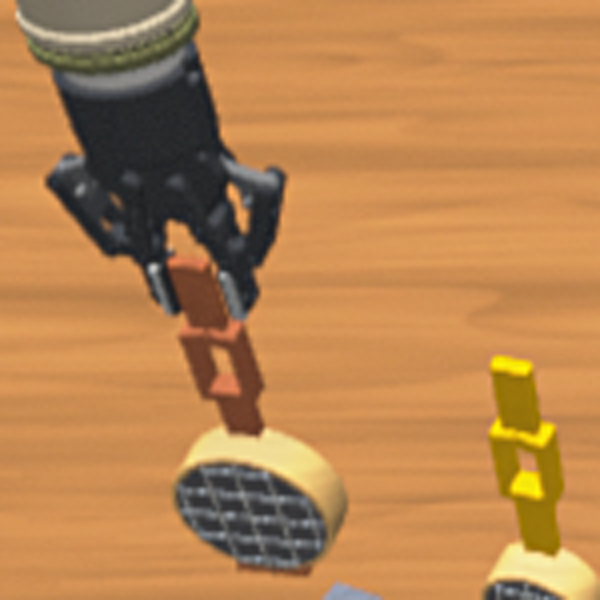

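Emit:
carry_out --plan "-1 -2 -3.5 0 0 0; -1 -2 -3.5 0 0 0; -1 -2 -3.5 0 0 0"

```text
t: 18.02
tcp_pos: [531.9, -413.3, 215.6]
ee_rot: [0.061, 0.998, 0.0, -0.0]
contact_force: [0.1, 1.1, 0.9]
grip_width: 35.0
```

Emit:
carry_out --plan "0 0 0 0 0 0; 0 0 0 0 0 0; 0 0 0 0 0 0; 0 0 0 0 0 0" --gripper 255 --force 70

```text
t: 18.52
tcp_pos: [532.0, -413.4, 215.7]
ee_rot: [0.061, 0.998, 0.0, -0.0]
contact_force: [0.4, -0.9, 0.2]
grip_width: 23.0
```

```bash
python3 o.py;  python3 pic.py scene m3 90 80 150 150 4
```

```text
t 18.52 tcp [ 531.97 -413.35  215.74] jawyaw -6.976962455069016 z [-0.  0. -1.] F [ 0.36 -0.92  0.2 ] M [-0.15  0.08  0.  ] w 22.975631060726688
```

View pics/m3.png

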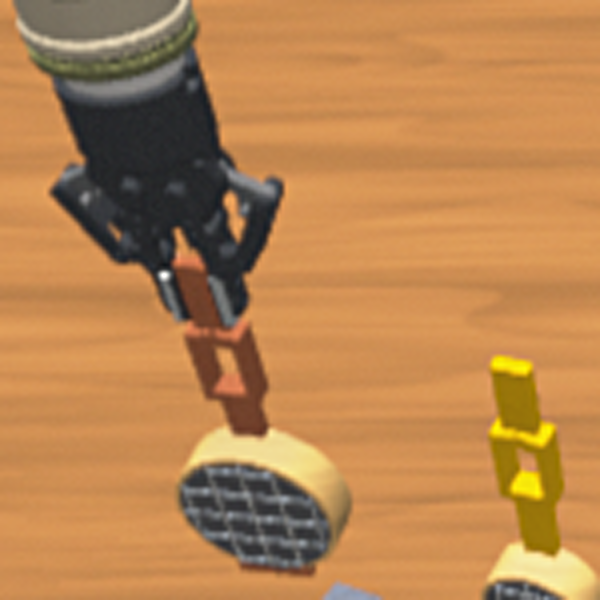

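Emit:
carry_out --plan "0 0 10 0 0 0; 0 0 50 0 0 0; -10 15 93 0 0 0; -20 70 93 0 0 5; -20 130 93 0 0 9.8"

```text
t: 19.2
tcp_pos: [511.1, -283.0, 309.7]
ee_rot: [-0.025, 1.0, -0.0, 0.001]
contact_force: [0.7, 1.4, -0.6]
grip_width: 23.2
```

Emit:
carry_out --plan "0 60 0 0 0 0; 0 120 0 0 0 0; 0 180 0 0 0 0; 0 240 0 0 0 0; 0 300 0 0 0 0"

```text
t: 19.82
tcp_pos: [511.6, 18.5, 309.6]
ee_rot: [-0.024, 1.0, 0.0, 0.001]
contact_force: [0.6, 1.0, -1.5]
grip_width: 22.8
```

Emit:
carry_out --plan "0 60 0 0 0 0; 0 120 0 0 0 0; 0 170 0 0 0 0; 0 205 0 0 0 0; 0 220 0 0 0 0"

```text
t: 20.45
tcp_pos: [511.5, 238.6, 308.9]
ee_rot: [-0.026, 1.0, 0.0, -0.0]
contact_force: [0.6, -1.2, -1.2]
grip_width: 23.2
```

```bash
python3 o.py;  python3 pic.py scene m4 350 80 150 150 4
```

```text
t 20.45 tcp [511.48 238.65 308.9 ] jawyaw 2.9649265201025474 z [-0.  0. -1.] F [ 0.64 -1.18 -1.16] M [-0.03 -0.02 -0.01] w 23.201631249990346
```

View pics/m4.png

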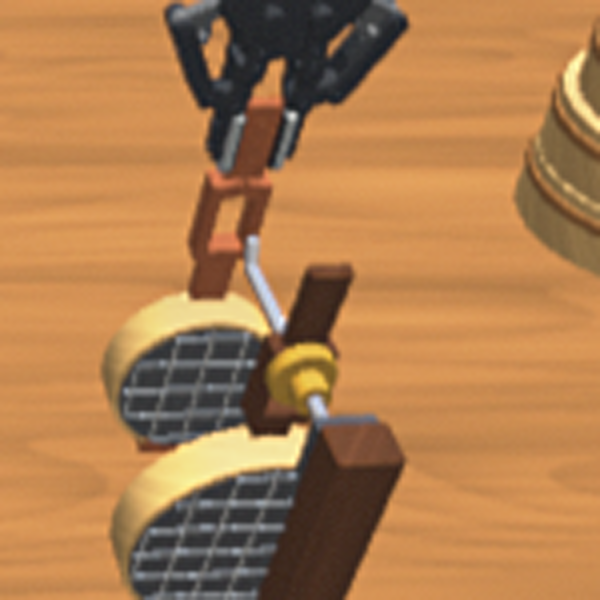

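Emit:
carry_out --plan "0 1.5 0 0 0 0; 0 3 0 0 0 0; 10 3.5 0 0 0 0; 20 4 0 0 0 0; 30 4.5 0 0 0 0"

```text
t: 21.12
tcp_pos: [542.9, 240.9, 308.7]
ee_rot: [-0.024, 1.0, -0.0, 0.0]
contact_force: [0.5, -0.3, -1.2]
grip_width: 23.3
```

Emit:
carry_out --plan "8 0.4 0 0 0 0; 16 0.8 0 0 0 0; 24 1.2 0 0 0 0; 30 1.4 0 0 0 0; 30 1.4 0 0 0 0"

```text
t: 21.75
tcp_pos: [572.3, 242.5, 308.6]
ee_rot: [-0.024, 1.0, -0.0, -0.0]
contact_force: [0.8, -0.2, -1.8]
grip_width: 23.1
```

```bash
python3 o.py;  python3 pic.py scene m5 350 80 150 150 4
```

```text
t 21.75 tcp [572.29 242.46 308.55] jawyaw 2.806244522831459 z [-0. -0. -1.] F [ 0.84 -0.24 -1.83] M [0.05 0.04 0.01] w 23.105177712403837
```

View pics/m5.png

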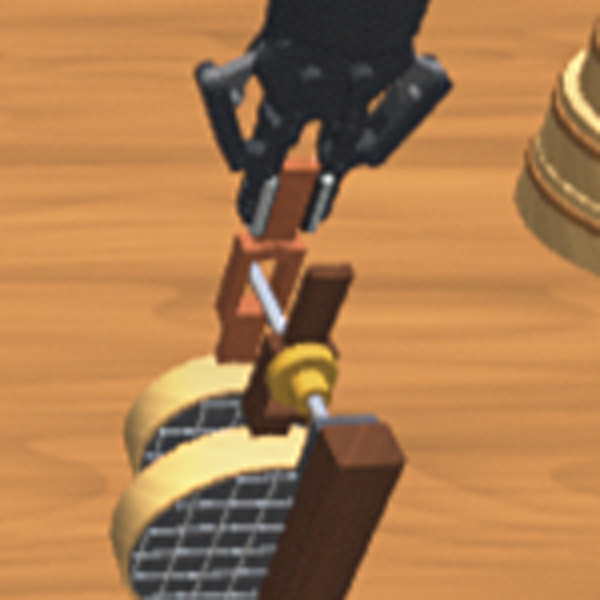

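Emit:
carry_out --plan "0 1 -6 0 0 0; 0 1 -12 0 0 0; 0 1 -16 0 0 0; 0 1 -16 0 0 0"

```text
t: 22.3
tcp_pos: [571.8, 243.5, 292.3]
ee_rot: [-0.025, 1.0, -0.0, -0.0]
contact_force: [0.6, 0.7, -1.1]
grip_width: 23.2
```

Emit:
carry_out --plan "0 0 -1 0 0 0; 0 0 -2 0 0 0; 0 0 -2 0 0 0; 0 0 -2 0 0 0"

```text
t: 22.8
tcp_pos: [572.0, 243.6, 290.8]
ee_rot: [-0.025, 1.0, 0.0, 0.0]
contact_force: [-0.3, 0.5, -0.8]
grip_width: 23.1
```

Emit:
carry_out --plan "0 0 -1 0 0 0; 0 0 -2 0 0 0; 0 0 -2 0 0 0; 0 0 -2 0 0 0"

```text
t: 23.3
tcp_pos: [572.0, 243.6, 288.8]
ee_rot: [-0.025, 1.0, 0.0, 0.0]
contact_force: [-0.5, -0.6, -0.7]
grip_width: 23.0
```

Emit:
carry_out --plan "0 0 -0.5 0 0 0; 0 0 -1 0 0 0; 0 0 -1 0 0 0; 0 0 -1 0 0 0"

```text
t: 23.8
tcp_pos: [572.0, 243.6, 287.8]
ee_rot: [-0.025, 1.0, 0.0, 0.0]
contact_force: [0.8, -0.0, -1.1]
grip_width: 22.7
```

Emit:
carry_out --plan "0 0 -0.5 0 0 0; 0 0 -1 0 0 0; 0 0 -1 0 0 0; 0 0 -1 0 0 0"

```text
t: 24.3
tcp_pos: [572.0, 243.6, 286.9]
ee_rot: [-0.025, 1.0, 0.0, 0.0]
contact_force: [-0.8, 1.0, 1.1]
grip_width: 23.2
```

Emit:
carry_out --plan "0 0 0.4 0 0 0; 6 0.3 0.4 0 0 0; 13 0.6 0.4 0 0 0; 20 1 0.4 0 0 0; 26 1.3 0.4 0 0 0"

```text
t: 24.92
tcp_pos: [598.5, 244.8, 287.1]
ee_rot: [-0.025, 1.0, -0.0, -0.0]
contact_force: [-1.7, -1.5, 2.2]
grip_width: 23.0
```

Emit:
carry_out --plan "3 0.1 0 0 0 0; 7 0.3 0 0 0 0; 11 0.5 0 0 0 0; 11 0.5 0 0 0 0"

```text
t: 25.42
tcp_pos: [609.5, 245.4, 287.2]
ee_rot: [-0.025, 1.0, 0.0, 0.0]
contact_force: [0.2, 0.4, 2.9]
grip_width: 23.0
```

```bash
python3 o.py;  python3 pic.py scene m6 350 80 150 150 4
```

```text
t 25.43 tcp [609.51 245.37 287.18] jawyaw 2.8152590894028373 z [ 0.  0. -1.] F [0.25 0.44 2.93] M [-0.1  -0.09  0.06] w 23.00713622553869
```

View pics/m6.png

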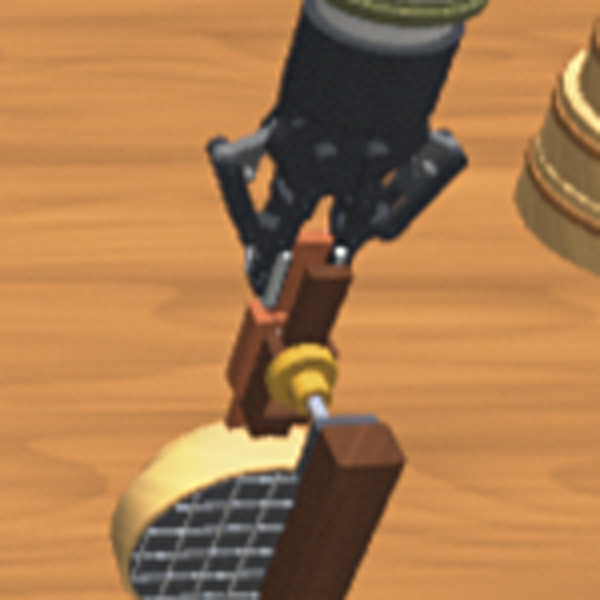

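Emit:
carry_out --plan "1 0 0.8 0 0 0; 2.5 0.1 0.8 0 0 0; 4 0.2 0.8 0 0 0; 4 0.2 0.8 0 0 0"

```text
t: 25.98
tcp_pos: [613.1, 245.6, 287.8]
ee_rot: [-0.025, 1.0, 0.0, -0.0]
contact_force: [-0.4, 0.5, 0.2]
grip_width: 22.8
```

Emit:
carry_out --plan "1 0 0 0 0 0; 2 0.1 0 0 0 0; 2 0.1 0 0 0 0; 2 0.1 0 0 0 0"

```text
t: 26.48
tcp_pos: [615.1, 245.7, 287.9]
ee_rot: [-0.025, 1.0, 0.0, 0.0]
contact_force: [0.5, -0.5, -0.9]
grip_width: 22.9
```

Emit:
carry_out --plan "1 0 0 0 0 0; 2 0.1 0 0 0 0; 2 0.1 0 0 0 0; 2 0.1 0 0 0 0"

```text
t: 26.98
tcp_pos: [617.1, 245.7, 288.0]
ee_rot: [-0.025, 1.0, 0.0, 0.0]
contact_force: [0.4, -0.6, 0.1]
grip_width: 23.0
```

Emit:
carry_out --plan "1 0 0 0 0 0; 2 0.1 0 0 0 0; 2 0.1 0 0 0 0; 2 0.1 0 0 0 0"

```text
t: 27.48
tcp_pos: [619.0, 245.9, 288.0]
ee_rot: [-0.025, 1.0, 0.0, 0.0]
contact_force: [0.2, -0.7, 0.5]
grip_width: 22.9
```

Emit:
carry_out --plan "0.8 0 0 0 0 0; 1.5 0.1 0 0 0 0; 1.5 0.1 0 0 0 0; 1.5 0.1 0 0 0 0"

```text
t: 27.98
tcp_pos: [620.5, 245.9, 287.9]
ee_rot: [-0.025, 1.0, 0.0, -0.0]
contact_force: [-1.2, -0.3, -0.8]
grip_width: 23.1
```

Emit:
carry_out --plan "0.8 0 0 0 0 0; 1.5 0.1 0 0 0 0; 1.5 0.1 0 0 0 0; 1.5 0.1 0 0 0 0"

```text
t: 28.48
tcp_pos: [621.5, 246.1, 287.8]
ee_rot: [-0.025, 1.0, -0.0, -0.001]
contact_force: [-5.9, -0.9, 0.3]
grip_width: 22.9
```

Emit:
carry_out --plan "0.5 0 0 0 0 0; 1 0.1 0 0 0 0; 1 0.1 0 0 0 0; 1 0.1 0 0 0 0"

```text
t: 28.98
tcp_pos: [622.0, 246.2, 287.7]
ee_rot: [-0.025, 1.0, -0.0, -0.001]
contact_force: [-8.1, -1.5, 0.4]
grip_width: 23.1
```

Emit:
carry_out --plan "0.3 0 0 0 0 0; 0.3 0 0 0 0 0; 0.3 0 0 0 0 0; 0.3 0 0 0 0 0; 0.3 0 0 0 0 0"

```text
t: 29.6
tcp_pos: [622.1, 246.2, 287.7]
ee_rot: [-0.025, 1.0, -0.0, -0.001]
contact_force: [-8.2, -1.7, 1.5]
grip_width: 23.2
```

```bash
python3 o.py;  python3 pic.py scene m7 350 80 150 150 4; python3 pic.py top m7t 95 140 120 120 5
```

```text
t 29.6 tcp [622.13 246.2  287.67] jawyaw 2.854131468615368 z [-0. -0. -1.] F [-8.23 -1.73  1.46] M [-0.38  1.97  0.03] w 23.222488220502623
```

View pics/m7.png

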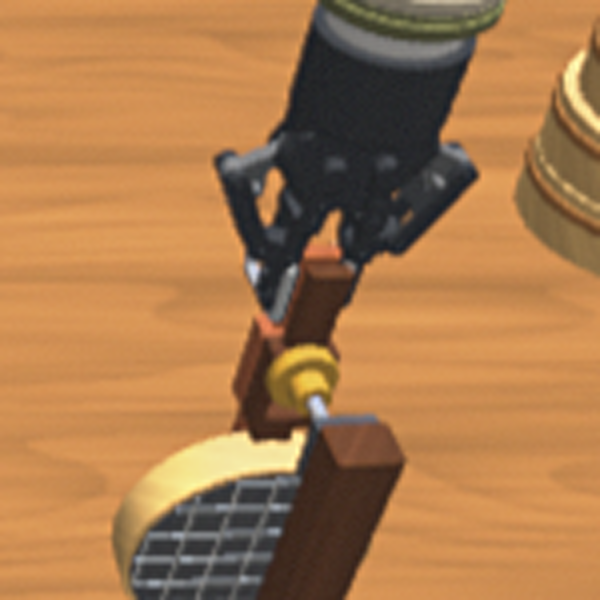

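View pics/m7t.png

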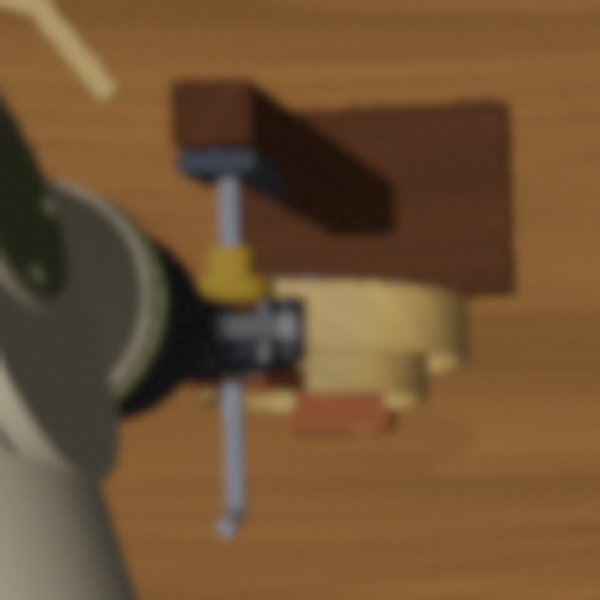

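Emit:
carry_out --plan "-0.8 0 0 0 0 0; -1.7 0 0 0 0 0; -2.3 0 0 0 0 0; -2.3 0 0 0 0 0"

```text
t: 30.2
tcp_pos: [621.1, 246.0, 288.0]
ee_rot: [-0.025, 1.0, -0.0, 0.0]
contact_force: [-2.0, -1.4, -1.6]
grip_width: 22.8
```

```bash
python3 o.py
```

```text
t 30.2 tcp [621.15 246.05 287.96] jawyaw 2.816391751257709 z [ 0. -0. -1.] F [-2.02 -1.37 -1.56] M [-0.29  0.49  0.05] w 22.849175757652496
```

Emit:
carry_out --plan "-0.2 0 -0.5 0 0 0; -0.4 0 -1 0 0 0; -0.4 0 -1 0 0 0"

```text
t: 30.58
tcp_pos: [621.0, 246.1, 287.3]
ee_rot: [-0.025, 1.0, 0.0, 0.001]
contact_force: [0.7, -1.6, 2.7]
grip_width: 23.1
```

Emit:
carry_out --plan "0 0 0 0 0 0; 0 0 0 0 0 0; 0 0 0 0 0 0; 0 0 0 0 0 0" --gripper 120

```text
t: 31.08
tcp_pos: [620.6, 246.3, 286.9]
ee_rot: [-0.025, 1.0, 0.0, -0.0]
contact_force: [0.7, 0.4, 0.0]
grip_width: 45.0
```

Emit:
carry_out --plan "0 0 30 0 0 0; 0 0 80 0 0 0; 0 -20 92 0 0 -5; 0 -80 92 0 0 -10; 0 -140 92 0 0 -18" --gripper 60

```text
t: 31.7
tcp_pos: [620.5, 104.9, 379.0]
ee_rot: [0.133, 0.991, 0.0, 0.0]
contact_force: [1.5, 0.3, 0.9]
grip_width: 65.4
```

Emit:
carry_out --plan "-3 -60 0 0 0 0; -6 -120 0 0 0 0; -9 -180 0 0 0 0; -12 -240 0 0 0 0; -14 -300 -10 0 0 0"

```text
t: 32.33
tcp_pos: [606.5, -195.7, 369.8]
ee_rot: [0.132, 0.991, 0.0, 0.001]
contact_force: [1.7, 0.4, -0.7]
grip_width: 65.1
```

```bash
python3 o.py;  python3 pic.py scene s1 150 80 150 150 4; python3 pic.py top s1t 95 140 120 120 5; python3 -c "
import cv2;a=cv2.imread('pics/s1_full.png')[80:230,350:500];cv2.imwrite('pics/s1h.png',cv2.resize(a,None,fx=4,fy=4,interpolation=2))"
```

```text
t 32.33 tcp [ 606.52 -195.71  369.78] jawyaw -15.15382115583135 z [ 0. -0. -1.] F [ 1.65  0.44 -0.66] M [0.07 0.   0.03] w 65.11775470886809
```

View pics/s1.png

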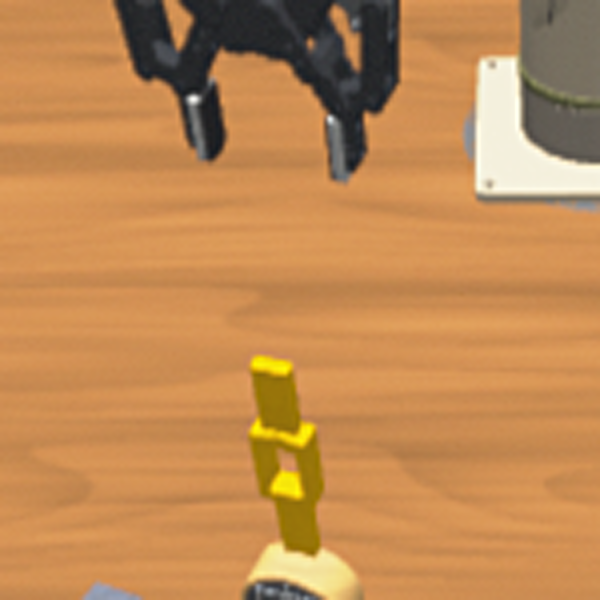

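View pics/s1h.png

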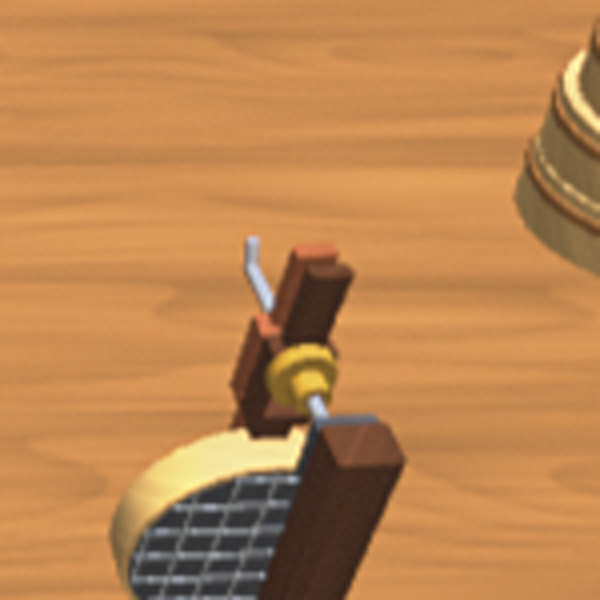

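View pics/s1t.png

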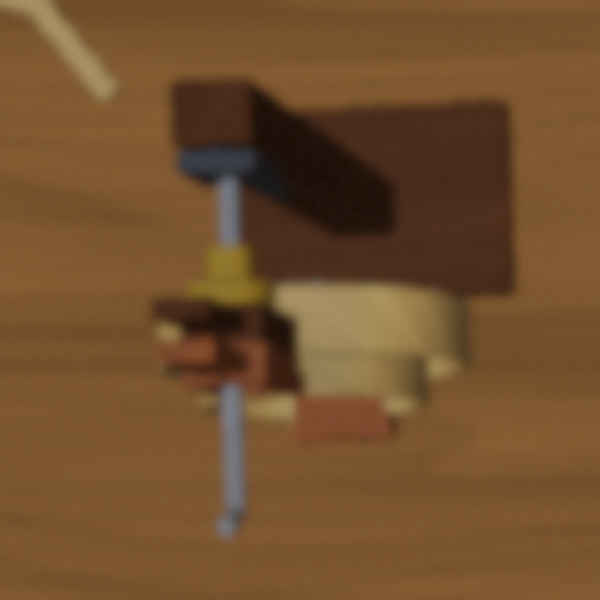

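Emit:
carry_out --plan "0 -19 -20 0 0 0; 0 -19 -75 0 0 0; 0 -19 -130 0 0 0; 0 -19 -170 0 0 0; 0 -19 -170 0 0 0"

```text
t: 33.05
tcp_pos: [604.8, -211.5, 195.0]
ee_rot: [0.131, 0.991, 0.0, -0.003]
contact_force: [-0.3, -0.5, 0.9]
grip_width: 65.3
```

Emit:
carry_out --plan "0 0 0 0 0 0; 0 0 0 0 0 0; 0 0 0 0 0 0" --gripper 150

```text
t: 33.42
tcp_pos: [607.2, -213.1, 200.3]
ee_rot: [0.132, 0.991, -0.0, 0.001]
contact_force: [0.2, -0.1, -0.6]
grip_width: 35.6
```

```bash
python3 o.py;  python3 pic.py scene s2 150 100 150 150 4
```

```text
t 33.42 tcp [ 607.18 -213.05  200.3 ] jawyaw -15.168240441943254 z [ 0. -0. -1.] F [ 0.17 -0.06 -0.56] M [-0.    0.01 -0.03] w 35.60439596085389
```

View pics/s2.png

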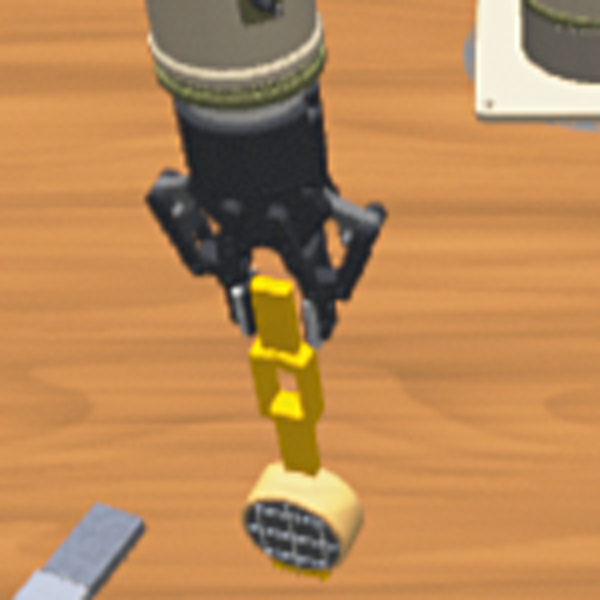

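Emit:
carry_out --plan "0 -1 -2.5 0 0 0; 0 -1 -2.5 0 0 0"

```text
t: 33.72
tcp_pos: [606.4, -213.9, 196.2]
ee_rot: [0.132, 0.991, 0.0, -0.0]
contact_force: [-0.1, 0.0, -0.3]
grip_width: 35.1
```

Emit:
carry_out --plan "0 0 0 0 0 0; 0 0 0 0 0 0; 0 0 0 0 0 0; 0 0 0 0 0 0" --gripper 255 --force 70

```text
t: 34.22
tcp_pos: [606.6, -213.9, 196.4]
ee_rot: [0.132, 0.991, 0.0, 0.0]
contact_force: [0.4, 0.2, 0.5]
grip_width: 23.1
```

```bash
python3 o.py;  python3 pic.py scene s3 150 100 150 150 4
```

```text
t 34.23 tcp [ 606.59 -213.87  196.44] jawyaw -15.1795227895881 z [ 0.  0. -1.] F [0.37 0.17 0.51] M [-0.16  0.05 -0.01] w 23.11999698477016
```

View pics/s3.png

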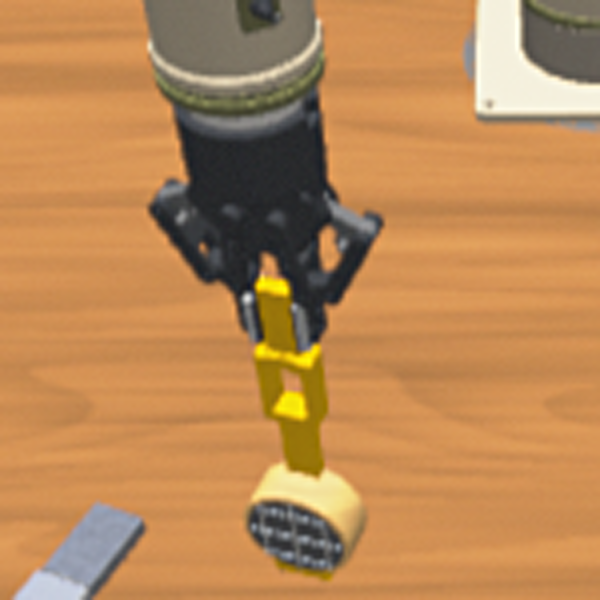

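Emit:
carry_out --plan "0 0 10 0 0 0; 0 0 60 0 0 0; -15 20 111 0 0 0; -35 75 111 0 0 9; -60 130 111 0 0 18"

```text
t: 34.9
tcp_pos: [546.2, -82.6, 308.5]
ee_rot: [-0.027, 1.0, -0.0, 0.001]
contact_force: [0.1, 0.8, -1.2]
grip_width: 23.3
```

Emit:
carry_out --plan "-18 58 0 0 0 0; -34 118 0 0 0 0; -34 180 0 0 0 0; -34 240 0 0 0 0; -34 295 0 0 0 0"

```text
t: 35.52
tcp_pos: [512.2, 213.4, 308.3]
ee_rot: [-0.025, 1.0, 0.0, 0.0]
contact_force: [1.6, 0.3, -2.0]
grip_width: 22.9
```

Emit:
carry_out --plan "0 17 0 0 0 0; 0 27 0 0 0 0; 0 27 0 0 0 0; 0 27 0 0 0 0"

```text
t: 36.02
tcp_pos: [513.1, 236.5, 307.8]
ee_rot: [-0.024, 1.0, -0.0, 0.0]
contact_force: [-1.1, 0.2, -1.7]
grip_width: 23.1
```

```bash
python3 o.py;  python3 pic.py scene s4 350 80 150 150 4
```

```text
t 36.02 tcp [513.07 236.54 307.76] jawyaw 2.695381405154707 z [ 0. -0. -1.] F [-1.06  0.23 -1.74] M [-0.01 -0.03 -0.02] w 23.10859137585063
```

View pics/s4.png

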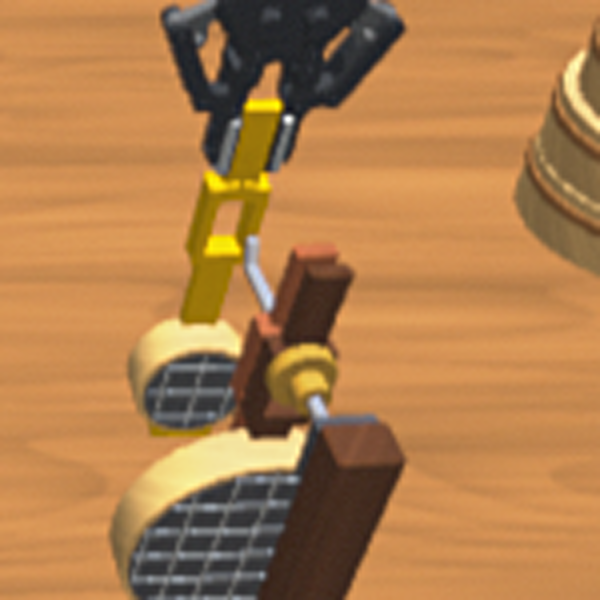

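Emit:
carry_out --plan "0 3 0 0 0 0; 0 5 0 0 0 0; 10 5.5 0 0 0 0; 20 6 0 0 0 0; 30 6 0 0 0 0"

```text
t: 36.7
tcp_pos: [543.5, 244.0, 307.3]
ee_rot: [-0.024, 1.0, -0.0, -0.0]
contact_force: [0.2, 0.4, -1.6]
grip_width: 23.1
```

Emit:
carry_out --plan "8 0.4 0 0 0 0; 16 0.6 0 0 0 0; 24 0.8 0 0 0 0; 28 1 0 0 0 0; 28 1 0 0 0 0"

```text
t: 37.33
tcp_pos: [570.7, 245.1, 307.3]
ee_rot: [-0.025, 1.0, -0.0, -0.0]
contact_force: [0.0, -0.1, -0.2]
grip_width: 22.9
```

```bash
python3 o.py;  python3 pic.py scene s5 350 80 150 150 4
```

```text
t 37.33 tcp [570.74 245.13 307.33] jawyaw 2.8131140122658547 z [-0. -0. -1.] F [ 0.04 -0.09 -0.17] M [-0.04  0.02 -0.02] w 22.92388581438011
```

View pics/s5.png

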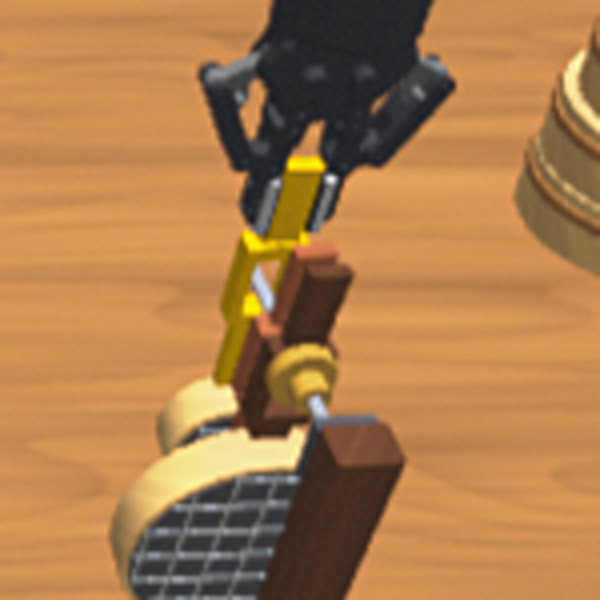

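Emit:
carry_out --plan "0 -1.5 -6 0 0 0; 0 -1.5 -12 0 0 0; 0 -1.5 -16 0 0 0; 0 -1.5 -16 0 0 0"

```text
t: 37.88
tcp_pos: [570.3, 243.7, 290.9]
ee_rot: [-0.025, 1.0, -0.0, -0.0]
contact_force: [-0.0, -0.7, -0.6]
grip_width: 23.1
```

Emit:
carry_out --plan "0 0 -1 0 0 0; 0 0 -2 0 0 0; 0 0 -2 0 0 0; 0 0 -2 0 0 0"

```text
t: 38.38
tcp_pos: [570.6, 243.7, 289.5]
ee_rot: [-0.025, 1.0, 0.0, 0.0]
contact_force: [0.3, -1.0, -2.4]
grip_width: 22.9
```

Emit:
carry_out --plan "0 0 -0.7 0 0 0; 0 0 -1.4 0 0 0; 0 0 -1.4 0 0 0; 0 0 -1.4 0 0 0"

```text
t: 38.88
tcp_pos: [570.6, 243.7, 288.0]
ee_rot: [-0.025, 1.0, 0.0, -0.0]
contact_force: [0.3, 0.1, -1.8]
grip_width: 22.9
```

Emit:
carry_out --plan "0 0 -0.5 0 0 0; 0 0 -1 0 0 0; 0 0 -1 0 0 0; 0 0 -1 0 0 0"

```text
t: 39.38
tcp_pos: [570.6, 243.7, 287.1]
ee_rot: [-0.025, 1.0, 0.0, 0.0]
contact_force: [-0.3, -0.3, -0.7]
grip_width: 23.3
```

Emit:
carry_out --plan "0 0 -0.4 0 0 0; 0 0 -0.8 0 0 0; 0 0 -0.8 0 0 0; 0 0 -0.8 0 0 0"

```text
t: 39.88
tcp_pos: [570.6, 243.7, 286.3]
ee_rot: [-0.025, 1.0, 0.0, 0.0]
contact_force: [-0.8, -0.8, -0.8]
grip_width: 23.0
```

Emit:
carry_out --plan "0 0 -0.4 0 0 0; 0 0 -0.8 0 0 0; 0 0 -0.8 0 0 0; 0 0 -0.8 0 0 0"

```text
t: 40.38
tcp_pos: [570.6, 243.7, 285.6]
ee_rot: [-0.025, 1.0, 0.0, 0.0]
contact_force: [-0.3, 0.2, 0.3]
grip_width: 22.9
```

Emit:
carry_out --plan "0 0 -0.4 0 0 0; 0 0 -0.8 0 0 0; 0 0 -0.8 0 0 0; 0 0 -0.8 0 0 0"

```text
t: 40.88
tcp_pos: [570.6, 243.7, 284.8]
ee_rot: [-0.025, 1.0, 0.0, 0.0]
contact_force: [-1.0, -0.6, 2.5]
grip_width: 23.1
```

Emit:
carry_out --plan "0 0 0.6 0 0 0; 5 0.2 0.6 0 0 0; 11 0.5 0.6 0 0 0; 18 0.9 0.6 0 0 0; 24 1.2 0.6 0 0 0"

```text
t: 41.5
tcp_pos: [595.1, 244.8, 285.1]
ee_rot: [-0.025, 1.0, -0.0, -0.0]
contact_force: [-2.6, -0.9, 3.0]
grip_width: 23.0
```

Emit:
carry_out --plan "1.5 0.1 0 0 0 0; 3 0.2 0 0 0 0; 3 0.2 0 0 0 0"

```text
t: 41.88
tcp_pos: [597.8, 245.0, 285.3]
ee_rot: [-0.025, 1.0, 0.0, 0.0]
contact_force: [-1.5, -1.4, 3.3]
grip_width: 23.0
```

```bash
python3 o.py;  python3 pic.py scene s6 350 80 150 150 4
```

```text
t 41.88 tcp [597.76 245.03 285.31] jawyaw 2.822749269704643 z [ 0.  0. -1.] F [-1.46 -1.36  3.29] M [-0.28  0.33  0.06] w 23.021623121246858
```

View pics/s6.png

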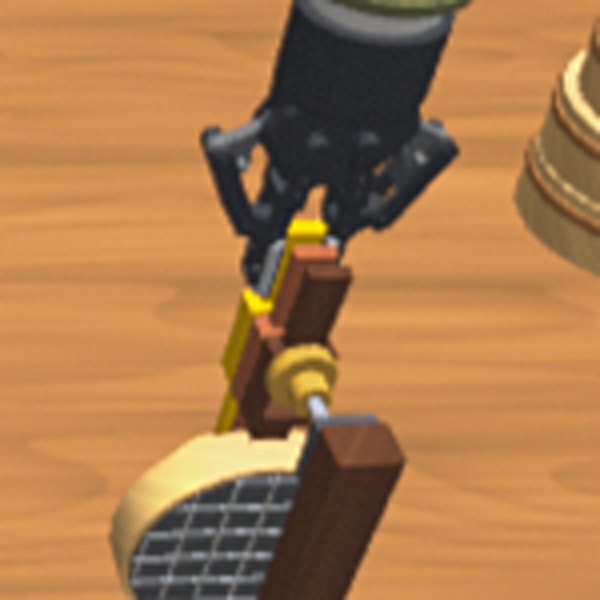

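Load 4 N; ease up 1.2 mm and continue.

Emit:
carry_out --plan "0 0 0.7 0 0 0; 1 0 1.2 0 0 0; 2 0.1 1.2 0 0 0; 2 0.1 1.2 0 0 0"

```text
t: 42.42
tcp_pos: [599.6, 245.3, 286.3]
ee_rot: [-0.025, 1.0, 0.0, -0.0]
contact_force: [-0.4, -0.7, 1.0]
grip_width: 23.0
```

Emit:
carry_out --plan "0.8 0 0 0 0 0; 1.5 0.1 0 0 0 0; 1.5 0.1 0 0 0 0; 1.5 0.1 0 0 0 0"

```text
t: 42.92
tcp_pos: [600.9, 245.3, 286.3]
ee_rot: [-0.025, 1.0, 0.0, -0.0]
contact_force: [-3.1, -0.1, -0.2]
grip_width: 22.7
```

Emit:
carry_out --plan "0.8 0 0 0 0 0; 1.5 0.1 0 0 0 0; 1.5 0.1 0 0 0 0; 1.5 0.1 0 0 0 0"

```text
t: 43.42
tcp_pos: [601.8, 245.6, 286.2]
ee_rot: [-0.025, 1.0, 0.0, -0.001]
contact_force: [-6.6, -0.6, 0.4]
grip_width: 22.6
```

Emit:
carry_out --plan "0.4 0 0 0 0 0; 0.8 0 0 0 0 0; 0.8 0 0 0 0 0; 0.8 0 0 0 0 0; 0.8 0 0 0 0 0"

```text
t: 44.05
tcp_pos: [602.2, 245.8, 286.1]
ee_rot: [-0.025, 1.0, 0.0, -0.001]
contact_force: [-8.2, 0.1, 0.7]
grip_width: 23.0
```

```bash
python3 o.py;  python3 pic.py scene s7 350 80 150 150 4; python3 pic.py top s7t 95 140 120 120 5
```

```text
t 44.05 tcp [602.2  245.78 286.15] jawyaw 2.8795280702126558 z [-0.  0. -1.] F [-8.17  0.06  0.71] M [-0.08  1.98  0.13] w 23.03372935479397
```

View pics/s7.png

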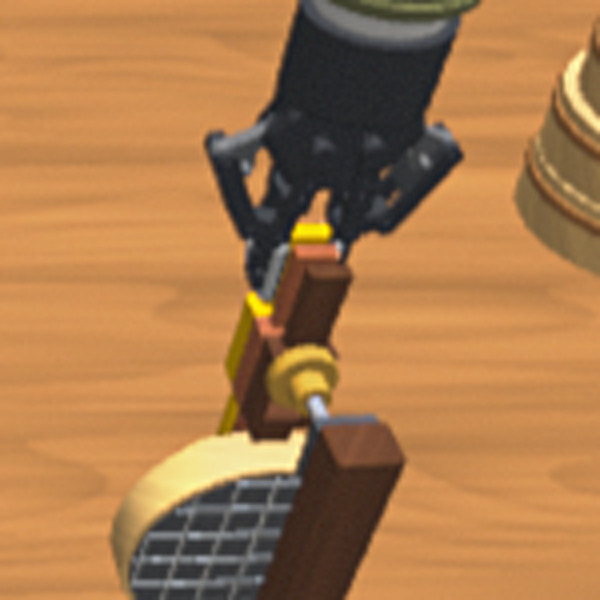

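View pics/s7t.png

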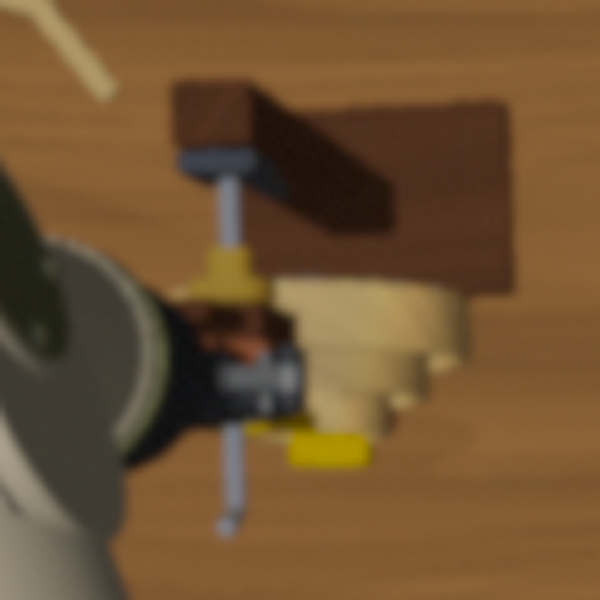

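Emit:
carry_out --plan "0 0 0 0 0 0; -0.8 0 0 0 0 0; -1.7 0 0 0 0 0; -2.3 0 -0.2 0 0 0; -2.3 0 -0.2 0 0 0"

```text
t: 44.78
tcp_pos: [601.3, 245.3, 286.3]
ee_rot: [-0.025, 1.0, 0.0, 0.0]
contact_force: [-0.7, 1.2, 0.4]
grip_width: 23.1
```

Emit:
carry_out --plan "-0.2 0 -0.5 0 0 0; -0.4 0 -0.8 0 0 0; -0.4 0 -0.8 0 0 0"

```text
t: 45.15
tcp_pos: [601.1, 245.2, 285.8]
ee_rot: [-0.024, 1.0, 0.0, 0.001]
contact_force: [0.9, -0.7, 2.0]
grip_width: 23.2
```

Emit:
carry_out --plan "0 0 0 0 0 0; 0 0 0 0 0 0; 0 0 0 0 0 0; 0 0 0 0 0 0" --gripper 120

```text
t: 45.65
tcp_pos: [600.7, 245.4, 285.4]
ee_rot: [-0.025, 1.0, 0.0, -0.0]
contact_force: [-0.8, -0.2, -0.1]
grip_width: 45.4
```

Emit:
carry_out --plan "0 0 30 0 0 0; 0 0 80 0 0 0; 0 -20 100 0 0 0; 0 -80 100 0 0 0; 0 -140 100 0 0 0"

```text
t: 46.28
tcp_pos: [600.5, 103.1, 385.1]
ee_rot: [-0.025, 1.0, -0.0, -0.0]
contact_force: [0.5, -0.6, 0.8]
grip_width: 45.3
```

Emit:
carry_out --plan "0 -60 0 0 0 0; 0 -120 0 0 0 0; 0 -120 0 0 0 0; 0 -120 0 0 0 0"

```text
t: 46.78
tcp_pos: [600.5, -14.8, 385.1]
ee_rot: [-0.024, 1.0, 0.0, -0.0]
contact_force: [-0.8, 1.2, 0.0]
grip_width: 44.8
```

```bash
python3 o.py;  python3 pic.py scene f1 350 80 150 150 4; python3 pic.py top f1t 95 140 120 120 5
```

```text
t 46.77 tcp [600.47 -14.76 385.07] jawyaw 2.7913373826383747 z [-0.  0. -1.] F [-0.79  1.19  0.01] M [ 0.07 -0.03  0.01] w 44.77846252209111
```

View pics/f1_full.png

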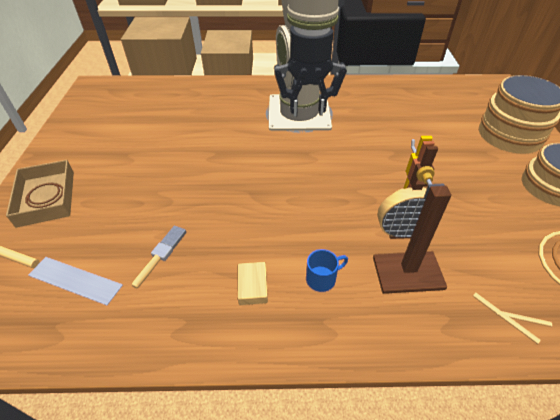

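View pics/f1.png

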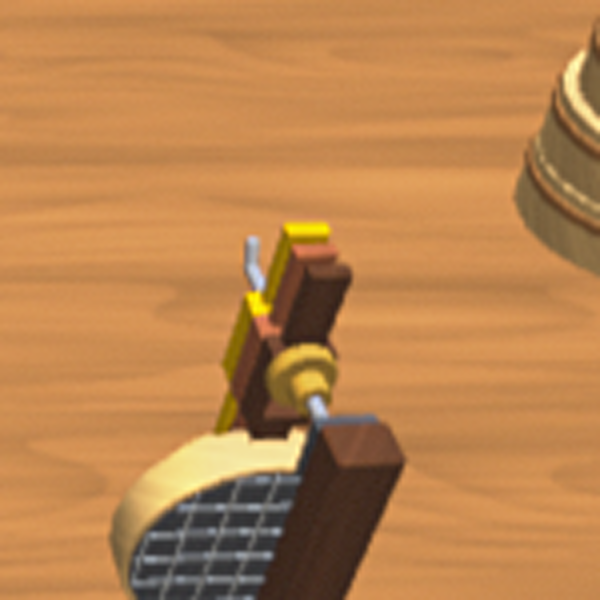

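View pics/f1t.png

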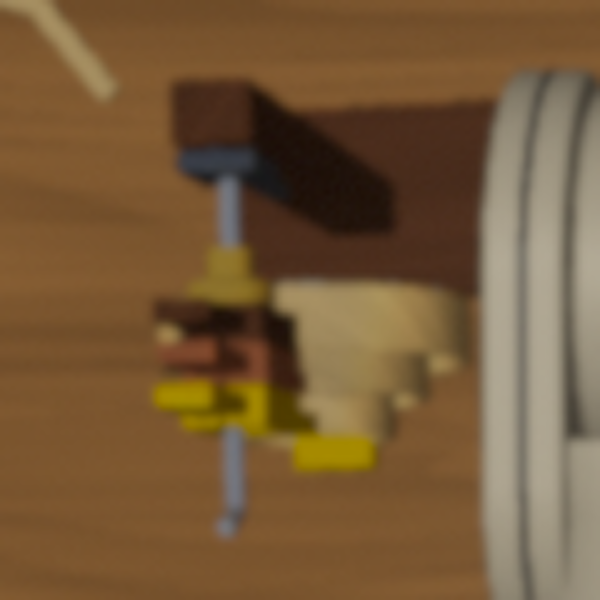

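```bash
python3 - <<'E'
from h import *
np.set_printoptions(precision=1,suppress=True)
for n,u,v in(("S",307,231),("M",317,250),("L",329,270)): print(n,onz("scene",(u+.5)/4+349.5,(v+.5)/4+79.5,330))
for n,u,v in(("S",184,393),("M",189,350),("L",183,310)): print(n,"top",onz("top",(u+.5)/5+94.5,(v+.5)/5+139.5,330))
import cv2
a=cv2.imread('pics/scene0.png').astype(int);b=cv2.imread('pics/f1_full.png').astype(int)
print(np.abs(a-b)[225:305,130:355].max())
a=cv2.cvtColor(cv2.imread('pics/f1_full.png'),cv2.COLOR_BGR2GRAY)[130:260,380:450].astype(int)
im=vision.snapshot("scene"); c=cv2.cvtColor(im,cv2.COLOR_RGB2GRAY)[130:260,380:450].astype(int); print("still diff",np.abs(a-c).max())
E
```

```text
S [606.1 245.2 330. ]
M [622.8 246.  330. ]
L [639.9 247.7 330. ]
S top [600.8 245.1 330. ]
M top [618.8 243.6 330. ]
L top [635.6 246.6 330. ]
169
still diff 9
```

```bash
python3 -c "
from plant import order
print(order.sign_off())"
```

```text
the job is handed in; nothing more can be done
None
```

All three sieves are hanging nested on the hook, and I handed the job in at about 47 s of the 72 s allowed; sign-off reports no verdict.

- **Hanging:** I hung the large, medium and small sieves in that order. Each was lowered until I felt the stem and slid back until I felt contact. Each was then pressed with about 8 N for at least half a second; the highest reading at the wrist was 8.7 N.
- **Position:** From the final pictures, the sieves are about 17–18 mm apart along the stem and within about 3 mm of each other sideways. That is inside the 13–25 mm and 7 mm limits. They looked upright and turned along the stem.
- **Stillness:** Two pictures taken moments apart showed essentially no movement, and the gripper was well clear of everything.
- **Mug, block and brush:** They looked unmoved when I compared the first and last pictures by eye. My numerical picture comparison there settled nothing, because the area it covered included bench where sieves had stood.
- **Disagreement between cameras:** The two cameras disagree by about 4–5 mm on absolute position along the stem. This is well inside the large sieve's 65–88 mm range, and the spacing agrees to within about 1 mm.
- **Not measured directly:** I could not read the stop's travel or the forces between the sieves, so those rest on the wrist force readings.

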